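Load and close up the board tester, then power it

ROBOT

A 6-joint arm with a two-finger parallel gripper is mounted at the origin on the work surface. World frame = base frame: x ahead of the robot, y to its left, z up, the work surface at z = 0. Lengths are in m, angles in rad, forces in N, time in s.
With the tool pointing down it reaches from about 0.275 to 0.75 m from the base axis. Payload 10.2 kg.
Tool frame: the origin (TCP) lies midway between the tips of the shut fingers; the grasp point (between the pads) lies 19 mm behind it; y points along the fingers, z is the direction in which the jaws open and shut, and the axes are right-handed (so a half turn about y gives the same grasp; the last joint's range is limited). The gripper opens to 88 mm and grips with 3 to 60 N. Pads are 18 mm wide; open, the fingers measure 123 mm over their backs; the gripper's body (75 mm by 187 mm) begins 45 mm behind the grasp point.
Start: joints at [-1.355, 0.313, 1.498, -0, 1.331, -0.223], TCP at [0.223, -0.475, 0.239] pointing down, gripper open.
Joint ranges: [-2.94, 2.94], [-0.97, 2.17], [0.19, 2.56], [-1.23, 4.37], [0.02, 3.11], [-2.88, 2.88]. Speed limits (rad/s): [2.39, 2.39, 3.01, 3.14, 3.14, 3.14].

INTERFACE

Orientations are given as a rotation vector (axis times angle).
In Python, from bench import manip gives the robot as it stands.
- The arm moves only by the tool drive_tool, never from a script. Its argument "increments" is a list of rows, each an object with "rotation": the turn, a rotation vector about the tool's x, y, z in rad, a list of three; "delta_pos": the shift along the tool's x, y, z in m, a list of three; "hand": the opening, from 0 (shut) to 1 (fully open). A call has 1 to 10 rows; each row is the pose to reach, as a shift and turn from the pose commanded when the call began, along the tool's axes at that moment; what a row does not reach only later rows make up. A row lasts 1/10 s, in which the tool goes at most 50 mm and 8.59 degrees, less where a joint would pass 70% of its speed; a pose out of reach is approached as far as the arm can. A call with a gripper value outside its range is refused whole. The fingers move at their own pace and stop on an object; the grip force is fixed at half the most. Time passes only in rows, so rows that repeat a pose let the fingers close. It gives the time, the measured TCP pose, the force and the opening at its end, in the units of the state.
- manip.sense(): the state, without advancing time (a new reading comes with each control period).
- manip.read_camera(name): name is "scene" or "top" or "wrist"; returns a dict with "img" (420x560x3 uint8, red, green, blue), "fovy" (degrees; the focal length in pixels is half the picture's height over the tangent of half this angle, whatever the lens; pixels are square), "cx", "cy" (the principal point, pixels), "R" (3x3) and "t" (3): a world point X has camera coordinates R X + t; the wrist camera has in their place "mount" (4x4, takes a point from camera to tool coordinates, whose origin is the TCP and whose axes are the tool frame's). Camera axes: x right, y down, z forward; pixel columns grow to the right and rows downward; lengths in m; the calibration is good to about 2 mm. A picture is of the moment at which its call begins: read the wrist's pose just before it. There is no depth.
- manip.close_job(): hands the job in, once; it reports no verdict.
Trained networks look in a picture, given as the dict that the camera call returned (one of the last four; its "shot" number tells which), for a name from the list of things; names that differ only in an ending like _2 or _b are one class to them, and where a whole thing is asked for, a point or a joint stands for the part that bears it (a point fixed in the world has none). Each returns a list of dicts, best first, with "score" (0 to 1); they miss things now and then, are a little off and sometimes report something else, mostly with a low value. They report only what shows in the picture. A call takes as long as a camera call. They do not tell look-alikes from the thing itself.
- manip.spot_in(picture, query): "point" ([x, y, z] in m, in world coordinates, good to about 4 mm: the middle of the surface that is visible of it).
- manip.silhouettes(picture, query): "mask" (420x560 bool, what is visible of it).
The state is a dict: "clock": time; "q": joint angles; "joint_vel": joint speeds; "effort": joint torques, N m; "position": TCP position; "tool_rot": TCP orientation; "wrist_force": force on the tool from outside, world axes, zero at the start; "wrist_torque": the same for the moment, N m; "opening": opening from 0.0 (shut) to 1.0 (fully open).
Only numpy, scipy, OpenCV 4.12 (cv2) and the standard library are available. Lean on these libraries where they do the work, as an engineer would, in place of code of your own. Each camera call takes 0.05 s, during which the arm holds its last target.

TASK

The board tester was left switched on: turn its isolator off before any board goes in, then lay every waiting blue board flat in a nest of its own inside the yellow guides, white connector towards the lid's hinge (any nest will do; the reject with the red sticker stays in its red tray). Then shut the lid fully, push the toggle clamp right down, and last turn the isolator back on; leave everything else on the bench where it is.

Things in the scene. Friction and masses are not known exactly. Their poses are not given: they have to be found in the camera images.
- fixture: board tester, fixed: grey base 224 (x) x 158 (y) mm, black nest plate 52 mm above the bench. Origin: centre of the underside; -x is its front, +x the hinge side. Four nests in 2 x 2, each 86 (x) x 62 (y) mm between yellow guides 6 mm high; a white patch marks the connector's end (+x). On its +y side a bracket (x -80 to -30, y 79 to 131, 74 mm high) carries the clamp
- nest0 (a point): centre of the front nest on the -y side, on the nest plate; axes as the fixture. A seated board's origin and axes coincide with it (3 mm play each way)
- nest1 (a point): the same for the front, +y side nest
- nest2 (a point): the same for the hinge side, -y side nest
- nest3 (a point): the same for the hinge side, +y side nest
- lid (a joint): lid hinge, rad: 0 shut, 1.56 to 1.70 at the start (open, about upright), stop 1.9. Stays where left; takes up to 1 N m. Hood 222 mm long, 158 wide, 34 thick, clear window on its outer face (up when shut, away from the robot when open). Hinge line along fixture y at x 112, z 53 mm. Black bar handle (11 mm thick, 80 along y) 35 mm out from the front rim, 17 mm below the outer face
- clamp (a joint): toggle clamp, rad: 1.35 open (handle nearly upright), 0 clamped (handle level, pointing to fixture +y; arm lying over the lid). Snaps to the nearer end; 0.4 N m to pass halfway. Pivot at x -55, y 109, z 102 mm in the fixture frame, axis along x. Handle 120 mm long: 50 mm flat steel, then red grip 16 mm thick. Linked arm, 56 mm, on the lid's side, rises with the handle to nearly upright
- isolator (a joint): red rotary handle of the isolator, rad: 0 = OFF (bar across the grey box, at the black dots), 1.571 = ON (bar along the box, at the green dot). Grows clockwise seen from above. Detents at both ends: past halfway it snaps to the nearer one; 0.2 N m at most
- isolator_grip (a point): on the handle's vertical axis, 74.5 mm above the bench, at the height to grip; turns with the handle, y axis along the bar. Bar 14 mm wide, 54 long, from 60 to 84.5 mm above the bench, on a red hub 48 mm across. Under it, fixed: grey box 110 x 90 x 50 mm high with a yellow disc on top
- board0: driver board: blue, 80 (x) x 56 (y) x 2.4 mm; aluminium heat sink in the middle (36 along x, 30 along y, top 22.4 mm above the origin); white connector at its +x end (8 mm high, 30 wide), black capacitors (11 mm) at its -x end, bare beside the sink (+y, -y): grip the sink's 30 mm. 60 to 120 g. Origin: centre of the underside. Starts flat, x axis within 50 deg of world x. May be absent
- board0_conn (a point): top centre of the white connector of board0: 33 mm along its +x from the origin, 10.4 mm up
- board1: driver board: blue, 80 (x) x 56 (y) x 2.4 mm; aluminium heat sink in the middle (36 along x, 30 along y, top 22.4 mm above the origin); white connector at its +x end (8 mm high, 30 wide), black capacitors (11 mm) at its -x end, bare beside the sink (+y, -y): grip the sink's 30 mm. 60 to 120 g. Origin: centre of the underside. Starts flat, x axis within 50 deg of world x. May be absent
- board1_conn (a point): top centre of the white connector of board1: 33 mm along its +x from the origin, 10.4 mm up
- board2: driver board: blue, 80 (x) x 56 (y) x 2.4 mm; aluminium heat sink in the middle (36 along x, 30 along y, top 22.4 mm above the origin); white connector at its +x end (8 mm high, 30 wide), black capacitors (11 mm) at its -x end, bare beside the sink (+y, -y): grip the sink's 30 mm. 60 to 120 g. Origin: centre of the underside. Starts flat, x axis within 50 deg of world x. May be absent
- board2_conn (a point): top centre of the white connector of board2: 33 mm along its +x from the origin, 10.4 mm up
- board3: driver board: blue, 80 (x) x 56 (y) x 2.4 mm; aluminium heat sink in the middle (36 along x, 30 along y, top 22.4 mm above the origin); white connector at its +x end (8 mm high, 30 wide), black capacitors (11 mm) at its -x end, bare beside the sink (+y, -y): grip the sink's 30 mm. 60 to 120 g. Origin: centre of the underside. Starts flat, x axis within 50 deg of world x. May be absent
- board3_conn (a point): top centre of the white connector of board3: 33 mm along its +x from the origin, 10.4 mm up
- reject: rejected board, made like the others, with a red sticker on its heat sink, lying in the red tray; to be left alone
- scanner: black hand scanner lying on the bench, about 145 mm long; to be left alone
- label_roll: roll of blank labels, 68 mm across, 40 mm high; to be left alone
- marker: white marker pen with a blue cap, lying; to be left alone
- tweezers: steel tweezers, lying; to be left alone
- cleaner: small white bottle with a blue cap, 110 mm tall; to be left alone
- driver: screwdriver, lying; to be left alone
There are look-alikes about, which are no part of the job. Leave any green look-alike of the board3 alone.

How it is judged:
On the way, in this order (a step that is already met when the one before it is completed fails the run):
1. the isolator is turned off (value of joint isolator below 0.12 rad), for 0.2 s.
2. every waiting board lies seated in a nest, connector towards the hinge (((horizontal distance between board0 and nest0 below 0.006 m and z of board0 in the frame of nest0 below 0.003 m and x of board0_conn in the frame of nest0 above 0.025 m) or (horizontal distance between board0 and nest1 below 0.006 m and z of board0 in the frame of nest1 below 0.003 m and x of board0_conn in the frame of nest1 above 0.025 m) or (horizontal distance between board0 and nest2 below 0.006 m and z of board0 in the frame of nest2 below 0.003 m and x of board0_conn in the frame of nest2 above 0.025 m) or (horizontal distance between board0 and nest3 below 0.006 m and z of board0 in the frame of nest3 below 0.003 m and x of board0_conn in the frame of nest3 above 0.025 m)) and angle between each of board0, board1, board2, board3's own z axis and vertical below 0.04 rad and angle between the x axis of each of board0, board1, board2, board3 and the x axis of fixture, either way round below 0.12 rad and linear speed of each of board0, board1, board2, board3 below 0.02 m/s and ((horizontal distance between board1 and nest0 below 0.006 m and z of board1 in the frame of nest0 below 0.003 m and x of board1_conn in the frame of nest0 above 0.025 m) or (horizontal distance between board1 and nest1 below 0.006 m and z of board1 in the frame of nest1 below 0.003 m and x of board1_conn in the frame of nest1 above 0.025 m) or (horizontal distance between board1 and nest2 below 0.006 m and z of board1 in the frame of nest2 below 0.003 m and x of board1_conn in the frame of nest2 above 0.025 m) or (horizontal distance between board1 and nest3 below 0.006 m and z of board1 in the frame of nest3 below 0.003 m and x of board1_conn in the frame of nest3 above 0.025 m)) and ((horizontal distance between board2 and nest0 below 0.006 m and z of board2 in the frame of nest0 below 0.003 m and x of board2_conn in the frame of nest0 above 0.025 m) or (horizontal distance between board2 and nest1 below 0.006 m and z of board2 in the frame of nest1 below 0.003 m and x of board2_conn in the frame of nest1 above 0.025 m) or (horizontal distance between board2 and nest2 below 0.006 m and z of board2 in the frame of nest2 below 0.003 m and x of board2_conn in the frame of nest2 above 0.025 m) or (horizontal distance between board2 and nest3 below 0.006 m and z of board2 in the frame of nest3 below 0.003 m and x of board2_conn in the frame of nest3 above 0.025 m)) and ((horizontal distance between board3 and nest0 below 0.006 m and z of board3 in the frame of nest0 below 0.003 m and x of board3_conn in the frame of nest0 above 0.025 m) or (horizontal distance between board3 and nest1 below 0.006 m and z of board3 in the frame of nest1 below 0.003 m and x of board3_conn in the frame of nest1 above 0.025 m) or (horizontal distance between board3 and nest2 below 0.006 m and z of board3 in the frame of nest2 below 0.003 m and x of board3_conn in the frame of nest2 above 0.025 m) or (horizontal distance between board3 and nest3 below 0.006 m and z of board3 in the frame of nest3 below 0.003 m and x of board3_conn in the frame of nest3 above 0.025 m))), for 0.2 s.
3. the lid is shut (value of joint lid below 0.035 rad), for 0.2 s.
4. the toggle clamp is down (value of joint clamp below 0.08 rad), for 0.2 s.
5. the isolator is turned on (value of joint isolator above 1.45 rad), for 0.2 s.
At the end, for the whole second after the job is handed in: every board present rests flat in a nest of its own (centre within 6 mm, height within 3 mm, tilt under 0.04 rad, yaw within 0.12 rad, connector to the hinge); lid shut (under 0.035 rad), clamp handle down (under 0.08 rad), isolator on (over 1.45 rad) (all of step 2 and value of joint lid below 0.035 rad and value of joint clamp below 0.08 rad and value of joint isolator above 1.45 rad); the robot touches nothing.
It fails at once if a board rests on the tester while the isolator is on and the lid is open (value of joint isolator above 0.8 rad and value of joint lid above 0.3 rad and ((contact force between board0 and fixture above 0.2 N and height (world z) of board0 above 0.04 m) or (contact force between board1 and fixture above 0.2 N and height (world z) of board1 above 0.04 m) or (contact force between board2 and fixture above 0.2 N and height (world z) of board2 above 0.04 m) or (contact force between board3 and fixture above 0.2 N and height (world z) of board3 above 0.04 m))).
It fails at once if a bystander is moved by more than 3 cm (distance of any of scanner, label_roll, marker, tweezers, cleaner, driver, reject from where it was at the start of the episode above 0.03 m).
Of board0, board1, board2, board3 only 2 to 4 are there at a start; the rules pass over those that are not, and their reading is None.
At some moment in a run one of board0, board1, board2, board3 may be knocked a few centimetres aside while the robot is not near it.
Once in a run the grip may slacken for a moment while it holds something.
It also fails if it takes over 210 s, if anything falls off the work surface, if the arm or the gripper's body presses on something with over 40 N, if the wrist force passes 120 N, or if a joint passes its speed limit or range.

## Working session

There is one attempt and no reset: what is moved stays moved. The work goes in short steps, Python scripts to look and compute and a tool call to move; the robot and the scene stay as the last step left them, time stands still between calls to the robot, and variables do not carry over. Pictures are saved under pics/ and viewed, and the job is handed in when it is done.

Besides the shell and the picture viewer there is one more tool, called after "Call:" as name(argument=value, ...) on one line, values as JSON. drive_tool: Moves the arm, as the interface text tells. Its arguments: {"type":"object","properties":{"increments":{"type":"array","items":{"type":"object","properties":{"rotation":{"type":"array","items":{"type":"number"}},"delta_pos":{"type":"array","items":{"type":"number"}},"hand":{"type":"number"}}}}},"required":["increments"]}

```bash
ls; mkdir -p pics; python3 - <<'E'
from bench import manip
import cv2
s=manip.sense(); print(s)
for n in ["scene","top","wrist"]:
    c=manip.read_camera(n); cv2.imwrite(f"pics/{n}0.png",c["img"][:,:,::-1])
    print(n,{k:v for k,v in c.items() if k!="img"})
E
```

```text
pics
{'clock': 0.0, 'q': array([-1.35538859e+00,  3.13445092e-01,  1.49842014e+00,  1.16828849e-05,
        1.33095678e+00, -2.23404575e-01]), 'joint_vel': array([-0.00085107,  0.00051742, -0.00071325,  0.00059274,  0.00174536,
        0.00084563]), 'effort': array([-5.28417331e-04, -4.02210689e+01, -2.52273899e+01,  6.93860929e-02,
        3.52494617e-02, -8.70688882e-05]), 'position': array([ 0.22299283, -0.47503401,  0.23816995]), 'tool_rot': array([-0.44117209,  1.97971884, -1.97722695]), 'wrist_force': array([-0.18816041, -0.53854353, -0.3016476 ]), 'wrist_torque': array([-0.0569784 , -0.01258248, -0.03081027]), 'opening': 0.9982604578186502}
scene {'fovy': 51.84805925776873, 'cx': 287.0034766456291, 'cy': 206.46849671410743, 'R': array([[-0.67922664,  0.73380025, -0.01372465],
       [ 0.54888511,  0.49547218, -0.67322541],
       [-0.48721279, -0.46480589, -0.73930994]]), 't': array([ 0.37149784, -0.19021939,  1.51220523]), 'shot': 1}
top {'fovy': 49.46433618450111, 'cx': 277.1103686246973, 'cy': 212.93917310109566, 'R': array([[ 1.33315968e-02, -9.99910083e-01,  1.44746392e-03],
       [-9.85952628e-01, -1.33865118e-02, -1.66487885e-01],
       [ 1.66492291e-01,  7.92418497e-04, -9.86042438e-01]]), 't': array([-0.0445754 ,  0.51193292,  1.43456034]), 'shot': 2}
wrist {'fovy': 66.99737671572568, 'cx': 281.31141652077724, 'cy': 209.66047771423365, 'mount': array([[ 1.27305196e-03,  9.66711987e-01,  2.55863857e-01,
        -6.50037178e-02],
       [-1.15651960e-05, -2.55864050e-01,  9.66712774e-01,
        -1.44370821e-01],
       [ 9.99999190e-01, -1.23363471e-03, -3.14548017e-04,
         1.90544096e-04],
       [ 0.00000000e+00,  0.00000000e+00,  0.00000000e+00,
         1.00000000e+00]]), 'shot': 3}
```

View pics/scene0.png

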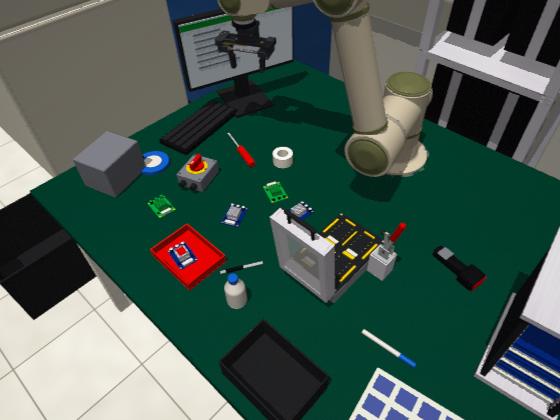

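View pics/top0.png

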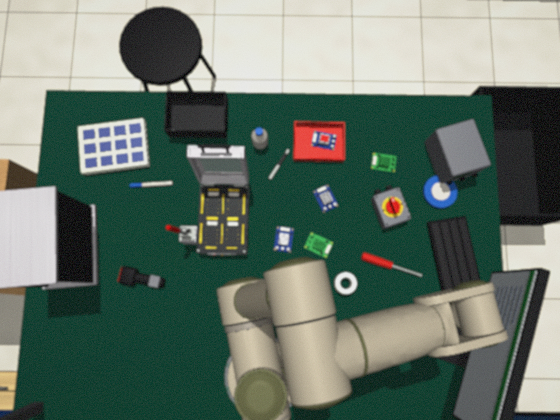

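View pics/wrist0.png

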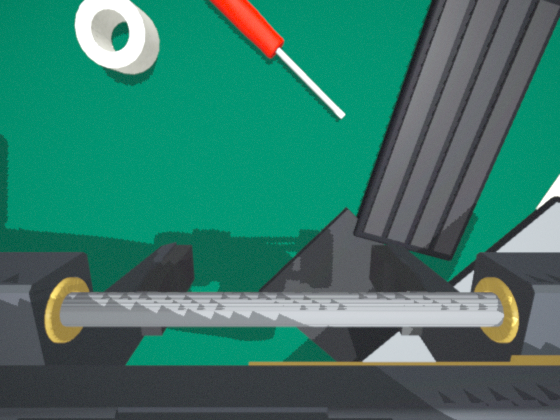

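The pictures show the fixture with its lid open. Two blue boards are waiting, at top px (285,238) and (326,198), and two green look-alikes are at (319,245) and (383,162). The isolator is at (392,208).

```bash
cat > h.py <<'E'
from bench import manip
import numpy as np, cv2
from scipy.spatial.transform import Rotation as Rn
def cam(n,save=None):
    s=manip.sense(); c=manip.read_camera(n)
    f=c["img"].shape[0]/2/np.tan(np.radians(c["fovy"])/2)
    K=np.array([[f,0,c["cx"]],[0,f,c["cy"]],[0,0,1]])
    if "mount" in c:
        T=np.eye(4);T[:3,:3]=Rn.from_rotvec(s["tool_rot"]).as_matrix();T[:3,3]=s["position"]
        M=T@np.array(c["mount"]); R=M[:3,:3].T; t=-R@M[:3,3]
    else: R,t=np.array(c["R"]),np.array(c["t"])
    c["K"],c["Rw"],c["tw"]=K,R,t
    if save: cv2.imwrite(f"pics/{save}.png",c["img"][:,:,::-1])
    return c
def proj(c,X):
    p=(c["Rw"]@np.atleast_2d(X).T).T+c["tw"]; u=(c["K"]@p.T).T; return u[:,:2]/u[:,2:]
def back(c,uv,z):
    uv=np.atleast_2d(uv); d=np.c_[uv,np.ones(len(uv))]@np.linalg.inv(c["K"]).T@c["Rw"]; o=-c["Rw"].T@c["tw"]
    return o+d*((z-o[2])/d[:,2])[:,None]
def pose():
    s=manip.sense(); return s["position"],Rn.from_rotvec(s["tool_rot"]).as_matrix(),s
# desired down orientation with tool z(jaw) at world angle a: y=-Z
def down(a):
    z=np.array([np.cos(a),np.sin(a),0]);y=np.array([0,0,-1.]);x=np.cross(y,z); return np.c_[x,y,z]
def move(P,Rd):
    p,R,s=pose(); d=R.T@(np.array(P)-p); r=Rn.from_matrix(R.T@Rd).as_rotvec()
    print("d",d.round(4),"r",r.round(4),"deg",np.degrees(np.linalg.norm(r)).round(1),"dist",np.linalg.norm(d).round(3))
E
python3 - <<'E'
from h import *
p,R,s=pose(); print(R.round(3))
for n in ["top","scene"]:
    c=cam(n)
    for q in ["fixture","nest0","nest1","nest2","nest3","board0","board0_conn","isolator","isolator_grip","lid","clamp","reject","cleaner","scanner","label_roll","driver","marker","tweezers"]:
        try: print(n,q,[(np.round(d["point"],3).tolist(),round(d["score"],2)) for d in manip.spot_in(c,q)])
        except Exception as e: print(n,q,e)
print(manip.sense()["clock"])
E
```

```text
[[-0.905 -0.     0.425]
 [-0.425  0.001 -0.905]
 [-0.    -1.    -0.001]]
top fixture [([0.55, 0.143, 0.056], 0.66)]
top nest0 [([0.54, -0.409, 0.064], 0.71), ([0.547, 0.144, 0.055], 0.7), ([0.576, -0.195, 0.001], 0.27), ([0.642, 0.136, 0.164], 0.23)]
top nest1 [([0.54, -0.409, 0.064], 0.71), ([0.547, 0.144, 0.055], 0.7), ([0.576, -0.195, 0.001], 0.27), ([0.642, 0.136, 0.164], 0.23)]
top nest2 [([0.54, -0.409, 0.064], 0.71), ([0.547, 0.144, 0.055], 0.7), ([0.576, -0.195, 0.001], 0.27), ([0.642, 0.136, 0.164], 0.23)]
top nest3 [([0.54, -0.409, 0.064], 0.71), ([0.547, 0.144, 0.055], 0.7), ([0.576, -0.195, 0.001], 0.27), ([0.642, 0.136, 0.164], 0.23)]
top board0 [([0.572, -0.202, 0.002], 0.92), ([0.433, -0.061, 0.003], 0.92), ([0.414, -0.178, -0.0], 0.71), ([0.698, -0.389, 0.005], 0.66), ([0.69, -0.046, 0.008], 0.38)]
top board0_conn [([0.575, -0.195, 0.002], 0.93), ([0.538, -0.403, 0.063], 0.61)]
top isolator [([0.536, -0.406, 0.062], 0.55)]
top isolator_grip []
top lid [([0.547, 0.141, 0.048], 0.73), ([0.642, 0.136, 0.163], 0.6)]
top clamp [([0.439, 0.264, 0.19], 0.5)]
top reject [([0.
[... 932 characters left out ...]
cene isolator [([0.536, -0.399, 0.068], 0.74)]
scene isolator_grip [([0.54, -0.4, 0.066], 0.48), ([0.619, 0.179, 0.088], 0.26)]
scene lid [([0.651, 0.155, 0.221], 0.58), ([0.535, -0.399, 0.068], 0.34)]
scene clamp [([0.443, 0.266, 0.177], 0.61)]
scene reject [([0.776, -0.184, 0.008], 0.93)]
scene cleaner [([0.775, 0.038, 0.068], 0.97), ([0.37, -0.355, 0.021], 0.74), ([0.539, -0.402, 0.071], 0.68), ([0.651, 0.155, 0.221], 0.5)]
scene scanner [([0.304, 0.418, 0.025], 0.75), ([0.577, -0.188, 0.006], 0.35)]
scene label_roll [([0.299, -0.248, 0.032], 0.6)]
scene driver [([0.368, -0.36, 0.023], 0.76)]
scene marker [([0.617, 0.393, 0.013], 0.59)]
scene tweezers [([0.694, -0.043, 0.007], 0.66)]
2.05
```

```bash
python3 - <<'E'
from h import *
a=cv2.imread("pics/top0.png"); b=cv2.imread("pics/scene0.png")
A=cv2.resize(a[170:260,260:420],None,fx=4.5,fy=4.5,interpolation=cv2.INTER_CUBIC)[:,:720]
B=cv2.resize(a[130:265,150:260],None,fx=4,fy=4,interpolation=cv2.INTER_CUBIC)
cv2.imwrite("pics/c1.png",A);cv2.imwrite("pics/c2.png",B)
move([0.48,-0.40,0.25],down(-np.pi/2))
move([0.48,-0.40,0.25],down(np.pi/2))
E
```

```text
d [-0.2646 -0.0113  0.0411] r [ 0.      0.4388 -0.    ] deg 25.1 dist 0.268
d [-0.2646 -0.0113  0.0411] r [-0.0000e+00 -2.7028e+00 -1.0000e-04] deg 154.9 dist 0.268
```

View pics/c1.png

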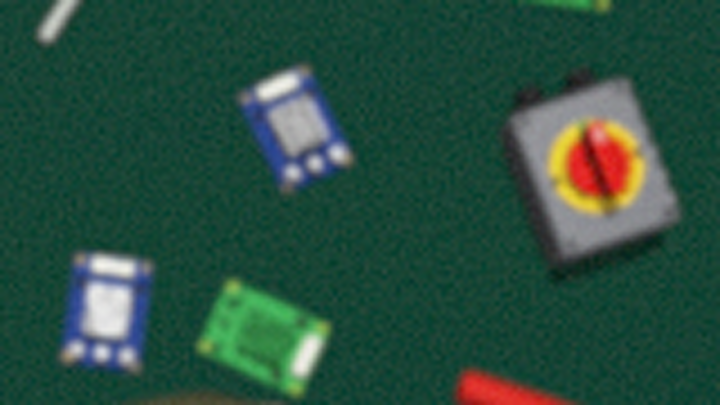

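View pics/c2.png

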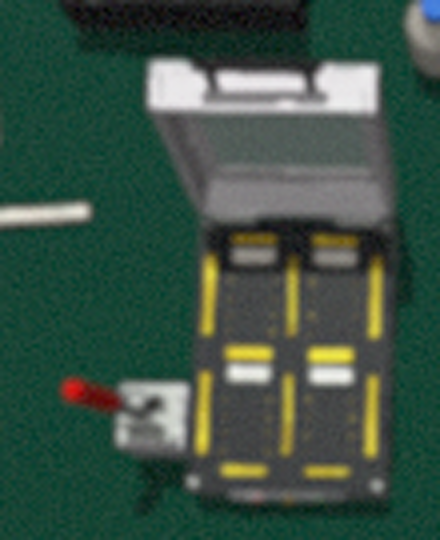

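```bash
python3 - <<'E'
from h import *
move([0.50,-0.413,0.25],down(np.radians(-73)))
E
```

```text
d [-0.2772 -0.0113  0.0613] r [ 0.      0.1421 -0.    ] deg 8.1 dist 0.284
```

Call:
drive_tool(increments=[{"delta_pos": [-0.277,-0.011,0.061],"rotation": [0,0.142,0],"hand": 1},{"delta_pos": [-0.277,-0.011,0.061],"rotation": [0,0.142,0],"hand": 1},{"delta_pos": [-0.277,-0.011,0.061],"rotation": [0,0.142,0],"hand": 1},{"delta_pos": [-0.277,-0.011,0.061],"rotation": [0,0.142,0],"hand": 1},{"delta_pos": [-0.277,-0.011,0.061],"rotation": [0,0.142,0],"hand": 1},{"delta_pos": [-0.277,-0.011,0.061],"rotation": [0,0.142,0],"hand": 1},{"delta_pos": [-0.277,-0.011,0.061],"rotation": [0,0.142,0],"hand": 1},{"delta_pos": [-0.277,-0.011,0.061],"rotation": [0,0.142,0],"hand": 1}])

```text
clock: 2.85
position: [0.4999, -0.4125, 0.2492]
tool_rot: [-0.31, 2.062, -2.061]
wrist_force: [-1.3, -1.3, 0.6]
opening: 1.0
```

```bash
python3 - <<'E'
from h import *
c=cam("wrist","w1"); p,R,s=pose(); print(p,s["q"],s["clock"])
for q in ["isolator","isolator_grip"]: print(q,[(np.round(d["point"],4).tolist(),round(d["score"],2)) for d in manip.spot_in(c,q)])
E
```

```text
[ 0.49918164 -0.41299166  0.24948461] [-8.71559527e-01  5.89642223e-01  1.05629066e+00 -3.02930292e-04
  1.49622743e+00  4.02629912e-01] 2.9
isolator [([0.5384, -0.4077, 0.0638], 0.72)]
isolator_grip [([0.5367, -0.4062, 0.0571], 0.85)]
```

View pics/w1.png

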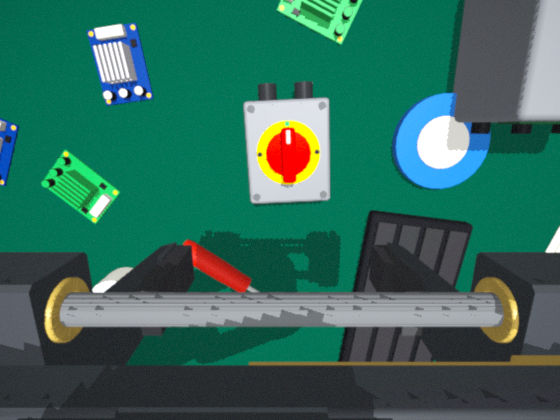

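```bash
python3 - <<'E'
from h import *
c=cam("wrist"); p,R,s=pose()
hsv=cv2.cvtColor(c["img"],cv2.COLOR_RGB2HSV)
roi=np.zeros(hsv.shape[:2],bool); roi[105:200,245:335]=1
yel=roi&(hsv[...,0]>20)&(hsv[...,0]<35)&(hsv[...,1]>150)&(hsv[...,2]>150)
ys,xs=np.nonzero(yel); (e)=cv2.fitEllipse(cv2.convexHull(np.c_[xs,ys].astype(np.int32))); print(e)
disc=back(c,e[0],0.051); print("disc",disc)
red=roi&((hsv[...,0]<8)|(hsv[...,0]>172))&(hsv[...,1]>150)
ys,xs=np.nonzero(red); print(xs.min(),xs.max(),ys.min(),ys.max()); 
a=c["img"][90:215,235:345,::-1]; cv2.imwrite("pics/c3.png",cv2.resize(a,None,fx=4.5,fy=4.5,interpolation=cv2.INTER_CUBIC))
for uv in ([289,130],[289,182]): print(back(c,uv,0.0845))
E
```

```text
((287.2401428222656, 150.73446655273438), (62.290889739990234, 63.30851364135742), 9.905637741088867)
disc [[ 0.53806447 -0.40826323  0.051     ]]
266 308 127 180
[[ 0.5592876  -0.40283435  0.0845    ]]
[[ 0.51172287 -0.41756413  0.0845    ]]
```

View pics/c3.png

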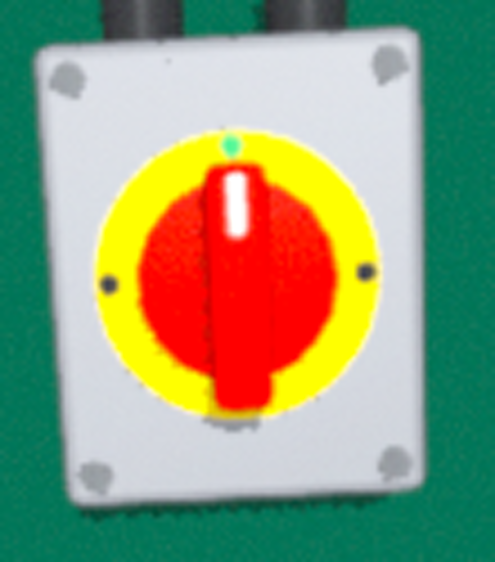

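```bash
python3 - <<'E'
from h import *
move([0.537,-0.409,0.064],down(np.radians(-71)))
E
```

```text
d [-0.0379  0.186   0.0069] r [-0.0002 -0.0363  0.0001] deg 2.1 dist 0.19
```

Call:
drive_tool(increments=[{"delta_pos": [-0.038,0.04,0.007],"rotation": [0,-0.036,0],"hand": 1},{"delta_pos": [-0.038,0.08,0.007],"rotation": [0,-0.036,0],"hand": 1},{"delta_pos": [-0.038,0.12,0.007],"rotation": [0,-0.036,0],"hand": 1},{"delta_pos": [-0.038,0.155,0.007],"rotation": [0,-0.036,0],"hand": 1},{"delta_pos": [-0.038,0.185,0.007],"rotation": [0,-0.036,0],"hand": 1},{"delta_pos": [-0.038,0.185,0.007],"rotation": [0,-0.036,0],"hand": 1},{"delta_pos": [-0.038,0.185,0.007],"rotation": [0,-0.036,0],"hand": 0},{"delta_pos": [-0.038,0.185,0.007],"rotation": [0,-0.036,0],"hand": 0},{"delta_pos": [-0.038,0.185,0.007],"rotation": [0,-0.036,0],"hand": 0},{"delta_pos": [-0.038,0.185,0.007],"rotation": [0,-0.036,0],"hand": 0}])

```text
clock: 4.05
position: [0.5384, -0.4088, 0.066]
tool_rot: [-0.342, 2.039, -2.042]
wrist_force: [0.1, -0.1, 0.3]
opening: 0.663
```

Still closing; continue.

Call:
drive_tool(increments=[{"delta_pos": [0,0,0],"rotation": [0,0,0],"hand": 0},{"delta_pos": [0,0,0],"rotation": [0,0,0],"hand": 0},{"delta_pos": [0,0,0],"rotation": [0,0,0],"hand": 0},{"delta_pos": [0,0,0],"rotation": [0,0,0],"hand": 0},{"delta_pos": [0,0,0],"rotation": [0,0,0],"hand": 0},{"delta_pos": [0,0,0],"rotation": [0,0,0],"hand": 0}])

```text
clock: 4.65
position: [0.538, -0.4081, 0.0647]
tool_rot: [-0.343, 2.042, -2.04]
wrist_force: [-1.1, 1.0, -0.9]
opening: 0.153
```

Call:
drive_tool(increments=[{"delta_pos": [0,0,0],"rotation": [0,-0.14,0],"hand": 0},{"delta_pos": [0,0,0],"rotation": [0,-0.28,0],"hand": 0},{"delta_pos": [0,0,0],"rotation": [0,-0.42,0],"hand": 0},{"delta_pos": [0,0,0],"rotation": [0,-0.56,0],"hand": 0},{"delta_pos": [0,0,0],"rotation": [0,-0.7,0],"hand": 0},{"delta_pos": [0,0,0],"rotation": [0,-0.84,0],"hand": 0},{"delta_pos": [0,0,0],"rotation": [0,-0.98,0],"hand": 0},{"delta_pos": [0,0,0],"rotation": [0,-1.12,0],"hand": 0},{"delta_pos": [0,0,0],"rotation": [0,-1.26,0],"hand": 0},{"delta_pos": [0,0,0],"rotation": [0,-1.4,0],"hand": 0}])

```text
clock: 5.65
position: [0.5377, -0.408, 0.0647]
tool_rot: [-1.284, 1.086, -1.083]
wrist_force: [-2.8, 3.3, 3.2]
opening: 0.157
```

Call:
drive_tool(increments=[{"delta_pos": [0,0,0],"rotation": [0,-0.08,0],"hand": 0},{"delta_pos": [0,0,0],"rotation": [0,-0.16,0],"hand": 0},{"delta_pos": [0,0,0],"rotation": [0,-0.16,0],"hand": 0},{"delta_pos": [0,0,0],"rotation": [0,-0.16,0],"hand": 1},{"delta_pos": [0,0,0],"rotation": [0,-0.16,0],"hand": 1},{"delta_pos": [0,0,0],"rotation": [0,-0.16,0],"hand": 1},{"delta_pos": [0,0,0],"rotation": [0,-0.16,0],"hand": 1},{"delta_pos": [0,-0.03,0],"rotation": [0,-0.16,0],"hand": 1},{"delta_pos": [0,-0.07,0],"rotation": [0,-0.16,0],"hand": 1},{"delta_pos": [0,-0.12,0],"rotation": [0,-0.16,0],"hand": 1}])

```text
clock: 6.65
position: [0.5376, -0.4079, 0.1847]
tool_rot: [-1.344, 0.972, -0.967]
wrist_force: [-0.6, -0.4, 1.0]
opening: 0.769
```

```bash
python3 - <<'E'
from h import *
c=cam("wrist","w2"); p,R,s=pose(); print(p,s["q"],s["clock"],s["wrist_force"],s["opening"])
c=cam("top","top2")
E
```

```text
[ 0.53966271 -0.40998452  0.19553565] [-8.22143974e-01  6.84219397e-01  1.03671850e+00  1.53583369e-05
  1.40826639e+00 -1.14386485e+00] 6.7 [ 1.09245297 -0.63730577  7.27012045] 0.8105155011254043
```

View pics/w2.png

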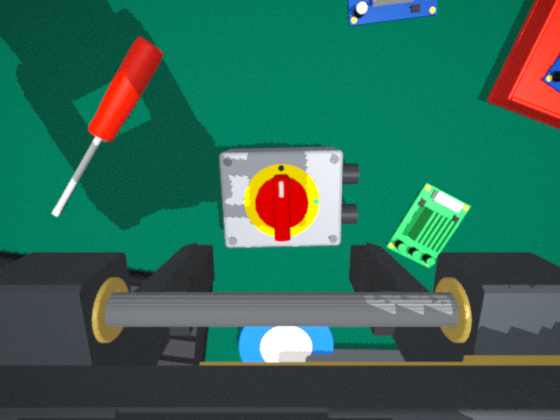

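View pics/top2.png

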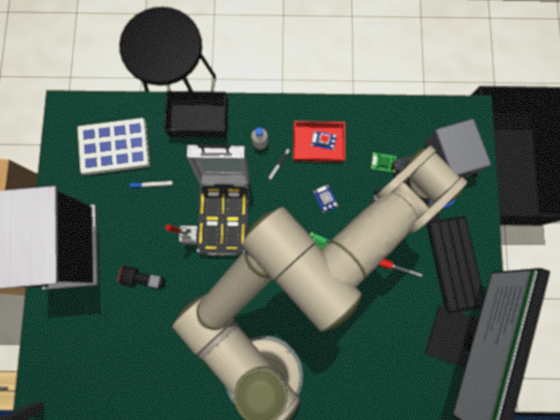

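Isolator is off: in w2 the bar at (283,205) points at the black dots. Next I look at the first board from a jaw angle of about +110°, which puts the camera on the robot's side.

```bash
python3 - <<'E'
from h import *
move([0.61,-0.19,0.25],down(np.radians(110)))
E
```

```text
d [-0.1859 -0.0589  0.1365] r [ 0.0051 -1.5981  0.0133] deg 91.6 dist 0.238
```

Call:
drive_tool(increments=[{"delta_pos": [-0.02,-0.04,0.01],"rotation": [0,-0.14,0],"hand": 1},{"delta_pos": [-0.04,-0.056,0.03],"rotation": [0,-0.28,0],"hand": 1},{"delta_pos": [-0.06,-0.056,0.045],"rotation": [0,-0.42,0],"hand": 1},{"delta_pos": [-0.08,-0.056,0.06],"rotation": [0,-0.56,0],"hand": 1},{"delta_pos": [-0.1,-0.056,0.075],"rotation": [0,-0.7,0],"hand": 1},{"delta_pos": [-0.12,-0.056,0.09],"rotation": [0,-0.84,0],"hand": 1},{"delta_pos": [-0.14,-0.056,0.105],"rotation": [0,-0.98,0],"hand": 1},{"delta_pos": [-0.16,-0.056,0.12],"rotation": [0,-1.12,0],"hand": 1},{"delta_pos": [-0.186,-0.056,0.136],"rotation": [0,-1.26,0],"hand": 1},{"delta_pos": [-0.186,-0.056,0.136],"rotation": [0,-1.4,0],"hand": 1}])

```text
clock: 7.75
position: [0.6091, -0.1857, 0.2406]
tool_rot: [-1.566, -0.126, 0.125]
wrist_force: [0.9, -0.4, 0.1]
opening: 1.001
```

Call:
drive_tool(increments=[{"delta_pos": [0,0,0],"rotation": [0,-0.1,0],"hand": 1},{"delta_pos": [0,0,0],"rotation": [0,-0.2,0],"hand": 1},{"delta_pos": [0,0,0],"rotation": [0,-0.2,0],"hand": 1}])

```text
clock: 8.05
position: [0.6083, -0.1889, 0.2404]
tool_rot: [-1.553, -0.276, 0.276]
wrist_force: [-0.3, -0.6, 0.9]
opening: 1.0
```

```bash
python3 - <<'E'
from h import *
c=cam("wrist","w3"); p,R,s=pose(); print(p,s["q"],s["clock"],R.round(2))
for q in ["board0","board0_conn"]: print(q,[(np.round(d["point"],4).tolist(),round(d["score"],2)) for d in manip.spot_in(c,q)])
E
```

```text
[ 0.60825922 -0.18893083  0.24043854] [-4.84792917e-01  5.66687430e-01  1.11635900e+00  1.41431327e-05
  1.45867553e+00 -2.40441682e+00] 8.1 [[ 0.94 -0.   -0.34]
 [ 0.34  0.    0.94]
 [-0.   -1.    0.  ]]
board0 [([0.572, -0.1993, 0.0002], 0.78), ([0.4337, -0.0701, 0.0049], 0.68), ([0.4259, -0.1681, 0.006], 0.58)]
board0_conn [([0.4345, -0.066, 0.0062], 0.71), ([0.5682, -0.1967, 0.0037], 0.59)]
```

View pics/w3.png

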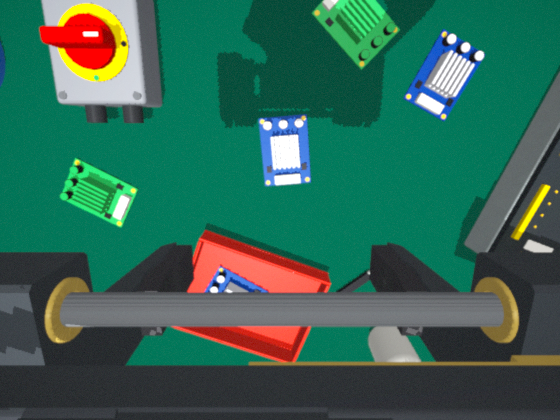

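```bash
cat >> h.py <<'E'
def boardpose(c,near,z=0.0024,r=70):
    """near: world xy guess. fit board rect from blue mask. returns center xy and yaw (mod 180)"""
    hsv=cv2.cvtColor(c["img"],cv2.COLOR_RGB2HSV)
    m=(hsv[...,0]>100)&(hsv[...,0]<130)&(hsv[...,1]>120)&(hsv[...,2]>60)
    u=proj(c,[near[0],near[1],z])[0]
    yy,xx=np.mgrid[:m.shape[0],:m.shape[1]]
    m&=(np.hypot(xx-u[0],yy-u[1])<r)
    ys,xs=np.nonzero(m); W=back(c,np.c_[xs,ys].astype(float),z)[:,:2]
    (cx,cy),(w,h),a=cv2.minAreaRect((W*1000).astype(np.float32))
    if w<h: a+=90; w,h=h,w
    a=(a+90)%180-90
    return np.array([cx,cy])/1000,a,(w,h),len(xs)
E
python3 - <<'E'
from h import *
c=cam("wrist")
print(boardpose(c,[0.571,-0.199])); print(boardpose(c,[0.434,-0.07],r=60))
E
```

```text
(array([ 0.57188324, -0.19797446]), 25.004915237426758, (80.25645446777344, 56.30837631225586), 1563)
(array([ 0.43392947, -0.059631  ]), -6.917327880859375, (80.33651733398438, 56.54615783691406), 1544)
```

```bash
python3 - <<'E'
from h import *
move([0.5719,-0.198,0.006],down(np.radians(115)))
E
```

```text
d [-0.0372  0.2346  0.004 ] r [-0.     -0.0873 -0.    ] deg 5.0 dist 0.238
```

Call:
drive_tool(increments=[{"delta_pos": [-0.037,0.045,0.004],"rotation": [0,-0.087,0],"hand": 1},{"delta_pos": [-0.037,0.09,0.004],"rotation": [0,-0.087,0],"hand": 1},{"delta_pos": [-0.037,0.135,0.004],"rotation": [0,-0.087,0],"hand": 0.8},{"delta_pos": [-0.037,0.17,0.004],"rotation": [0,-0.087,0],"hand": 0.7},{"delta_pos": [-0.037,0.2,0.004],"rotation": [0,-0.087,0],"hand": 0.65},{"delta_pos": [-0.037,0.22,0.004],"rotation": [0,-0.087,0],"hand": 0.65},{"delta_pos": [-0.037,0.234,0.004],"rotation": [0,-0.087,0],"hand": 0.65},{"delta_pos": [-0.037,0.234,0.004],"rotation": [0,-0.087,0],"hand": 0.6}])

```text
clock: 9.05
position: [0.5715, -0.1976, 0.0052]
tool_rot: [-1.542, -0.341, 0.344]
wrist_force: [-0.5, -0.2, 0.5]
opening: 0.605
```

```bash
python3 - <<'E'
from h import *
c=cam("wrist","w4"); p,R,s=pose(); print(p,s["wrist_force"],s["opening"])
move([0.5719,-0.198,0.006],down(np.radians(115)))
E
```

```text
[ 0.57212958 -0.1978952   0.00666801] [-0.26369229 -0.49654266  0.13944671] 0.6046037637243274
d [-0.0003  0.0007  0.    ] r [-0.0004  0.0012 -0.0002] deg 0.1 dist 0.001
```

View pics/w4.png

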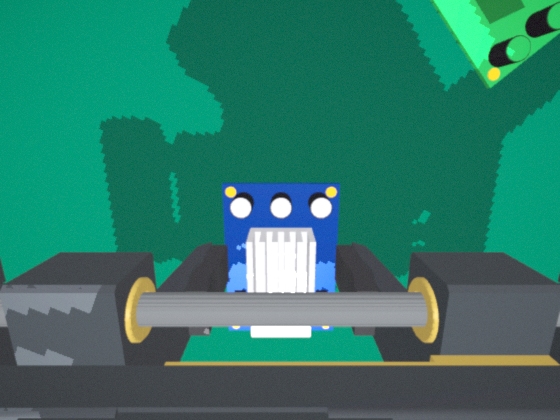

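Board is centred between the fingers at (281,265). Close.

Call:
drive_tool(increments=[{"delta_pos": [0,0,0],"rotation": [0,0,0],"hand": 0},{"delta_pos": [0,0,0],"rotation": [0,0,0],"hand": 0},{"delta_pos": [0,0,0],"rotation": [0,0,0],"hand": 0},{"delta_pos": [0,0,0],"rotation": [0,0,0],"hand": 0},{"delta_pos": [0,0,0],"rotation": [0,0,0],"hand": 0}])

```text
clock: 9.6
position: [0.5725, -0.198, 0.0075]
tool_rot: [-1.544, -0.344, 0.343]
wrist_force: [-0.7, 2.2, 5.9]
opening: 0.337
```

Call:
drive_tool(increments=[{"delta_pos": [0,-0.03,0],"rotation": [0,0,0],"hand": 0},{"delta_pos": [0,-0.07,0],"rotation": [0,0,0],"hand": 0},{"delta_pos": [0,-0.12,0],"rotation": [0,0,0],"hand": 0},{"delta_pos": [0,-0.16,0],"rotation": [0,0,0],"hand": 0},{"delta_pos": [0,-0.2,0],"rotation": [0,0,0],"hand": 0},{"delta_pos": [0,-0.2,0],"rotation": [0,0,0],"hand": 0}])

```text
clock: 10.2
position: [0.5737, -0.1987, 0.2125]
tool_rot: [-1.55, -0.35, 0.338]
wrist_force: [0.2, -0.4, -0.5]
opening: 0.336
```

```bash
python3 - <<'E'
from h import *
c=cam("wrist","w5"); p,R,s=pose(); print(p,s["wrist_force"],s["opening"],s["q"])
print(boardpose(c,p[:2],z=p[2]-0.004,r=140))
E
```

```text
[ 0.57279077 -0.19824104  0.20899076] [-0.0843984   0.43163253 -0.97567396] 0.33762983495582705 [-5.26263177e-01  5.12025304e-01  1.28469272e+00 -4.24576541e-06
  1.34017378e+00 -2.53523323e+00]
(array([ 0.58249927, -0.19622589]), 23.04033660888672, (100.21612548828125, 56.70246505737305), 4421)
```

View pics/w5.png

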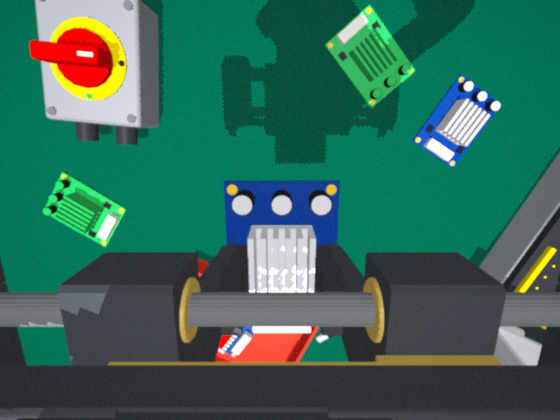

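```bash
python3 - <<'E'
from h import *
move([0.545,0.13,0.30],down(np.radians(90)))
E
```

```text
d [ 0.1143 -0.0919  0.3087] r [0.0032 0.4382 0.0035] deg 25.1 dist 0.342
```

Call:
drive_tool(increments=[{"delta_pos": [0.01,-0.04,0.02],"rotation": [0,0.05,0],"hand": 0},{"delta_pos": [0.02,-0.08,0.05],"rotation": [0,0.1,0],"hand": 0},{"delta_pos": [0.035,-0.091,0.09],"rotation": [0,0.15,0],"hand": 0},{"delta_pos": [0.05,-0.091,0.13],"rotation": [0,0.2,0],"hand": 0},{"delta_pos": [0.065,-0.091,0.17],"rotation": [0,0.25,0],"hand": 0},{"delta_pos": [0.08,-0.091,0.21],"rotation": [0,0.3,0],"hand": 0},{"delta_pos": [0.095,-0.091,0.25],"rotation": [0,0.35,0],"hand": 0},{"delta_pos": [0.107,-0.091,0.285],"rotation": [0,0.4,0],"hand": 0},{"delta_pos": [0.114,-0.091,0.309],"rotation": [0,0.438,0],"hand": 0},{"delta_pos": [0.114,-0.091,0.309],"rotation": [0,0.438,0],"hand": 0}])

```text
clock: 11.25
position: [0.5433, 0.1329, 0.2961]
tool_rot: [-1.57, -0.0, 0.005]
wrist_force: [0.1, 0.2, -1.0]
opening: 0.336
```

```bash
python3 - <<'E'
from h import *
c=cam("wrist","w6"); p,R,s=pose(); print(p,s["wrist_force"],s["opening"],s["q"])
c=cam("scene","s6");c=cam("top","t6")
E
```

```text
[0.54373922 0.1312276  0.29616332] [ 0.49837082 -0.41314497 -1.5213815 ] 0.33684538451095447 [ 2.74345181e-02  3.59081827e-01  1.28543247e+00 -1.50189134e-04
  1.49969920e+00 -1.54610754e+00]
```

View pics/w6.png

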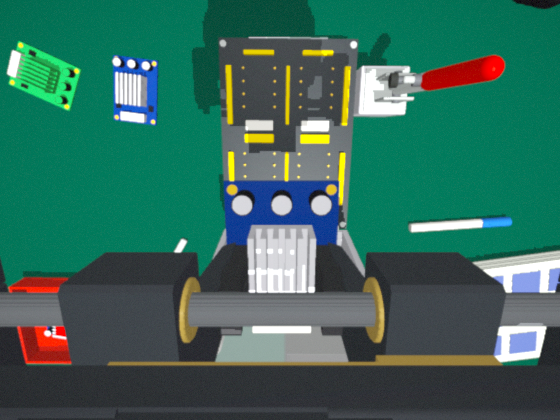

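View pics/s6.png

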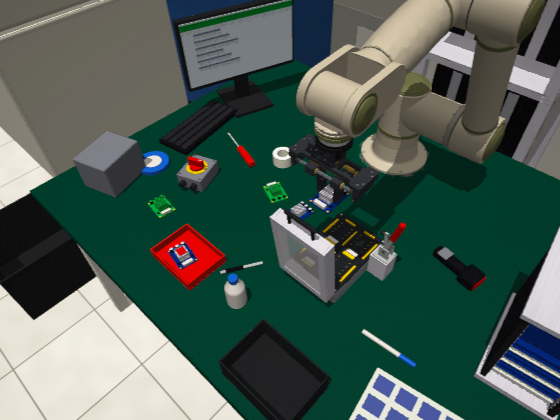

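```bash
python3 - <<'E'
from h import *
c=cam("wrist"); p,R,s=pose()
hsv=cv2.cvtColor(c["img"],cv2.COLOR_RGB2HSV)
m=((hsv[...,0]>20)&(hsv[...,0]<35)&(hsv[...,1]>150)&(hsv[...,2]>80)).astype(np.uint8)
m[:, :215]=0; m[:,360:]=0; m[178:]=0
n,l,st,ce=cv2.connectedComponentsWithStats(m)
for i in range(1,n):
    if st[i,4]<30: continue
    ys,xs=np.nonzero(l==i); W=back(c,np.c_[xs,ys].astype(float),0.058)[:,:2]*1000
    r=cv2.minAreaRect(W.astype(np.float32)); print(st[i], W.min(0).round(1),W.max(0).round(1),np.round(r[0],1),np.round(r[1],1),round(r[2],1))
print(back(c,[[222,42],[355,42]],0.052))
a=c["img"][30:200,200:420,::-1]; cv2.imwrite("pics/c6.png",cv2.resize(a,None,fx=3.5,fy=3.5,interpolation=cv2.INTER_CUBIC))
E
```

```text
[246  48  31   6 179] [395.4  90.2] [400.4 123.4] [397.9 106.8] [33.1  5. ] 89.9
[305  49  31   6 185] [396.4 155.3] [401.5 188.6] [399.  171.9] [33.3  5. ] 89.9
[228  64   8  60 377] [411.6  69. ] [475.   76.4] [443.3  72.8] [ 7.3 63.4] 89.5
[288  64   5  60 250] [411.7 136.7] [475.1 141.4] [443.4 139.1] [63.4  4.6] 0.3
[344  65   9  59 364] [412.8 201.7] [475.1 209.1] [443.9 205.4] [ 7.1 62.4] 89.4
[248 133  29   9 260] [486.4  89.8] [495.6 122.9] [491.  106.3] [33.1  9.2] 89.9
[303 133  29  10 260] [486.4 154.6] [496.8 187.8] [491.6 171.2] [33.2 10.3] 89.9
[231 150   7  28 163] [506.   68.8] [538.3  75.8] [522.2  72.3] [32.4  7. ] 1.0
[287 151   4  27  82] [507.2 136. ] [538.4 139.6] [522.8 137.8] [ 3.6 31.2] 89.9
[341 151   7  27 158] [507.3 201.1] [538.5 208.1] [522.9 204.6] [ 7.  31.2] 88.9
[[0.38793947 0.06318163 0.052     ]
 [0.38808832 0.21125845 0.052     ]]
```

View pics/c6.png

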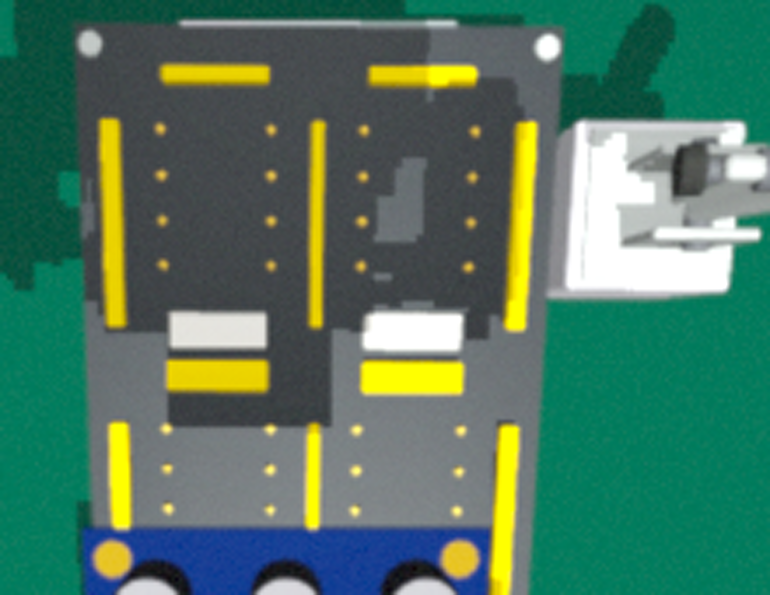

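```bash
python3 - <<'E'
from h import *
c=cam("wrist"); p,R,s=pose()
ps=np.array([pose()[0] for _ in range(5)]); print(ps)
img=c["img"]; hsv=cv2.cvtColor(img,cv2.COLOR_RGB2HSV)
m=(hsv[...,0]>100)&(hsv[...,0]<130)&(hsv[...,1]>120)&(hsv[...,2]>60); m[:170]=0;m[245:]=0;m[:,:215]=0;m[:,345:]=0
ys,xs=np.nonzero(m); 
rows=[(y,xs[ys==y].min(),xs[ys==y].max()) for y in range(182,240,8)]
print(ys.min(),rows)
M=np.array(c["mount"])
def tool(uv,yt):
    d=M[:3,:3]@np.linalg.inv(c["K"])@np.array([uv[0],uv[1],1]); o=M[:3,3]; return o+d*(yt-o[1])/d[1]
for y,a,b in rows: print(tool((a,y),0.0041).round(4),tool((b,y),0.0041).round(4))
print(tool((282,ys.min()-.5),0.0041))
move([0.538,0.105,0.13],down(np.radians(89.2)))
E
```

```text
[[0.54440565 0.12921287 0.29713579]
 [0.54440565 0.12921287 0.29713579]
 [0.54440565 0.12921287 0.29713579]
 [0.54440565 0.12921287 0.29713579]
 [0.54440565 0.12921287 0.29713579]]
180 [(182, np.int64(224), np.int64(339)), (190, np.int64(224), np.int64(338)), (198, np.int64(224), np.int64(338)), (206, np.int64(225), np.int64(338)), (214, np.int64(225), np.int64(338)), (222, np.int64(226), np.int64(338)), (230, np.int64(226), np.int64(336)), (238, np.int64(227), np.int64(335))]
[-0.0401  0.0041 -0.0275] [-0.04    0.0041  0.0269]
[-0.0362  0.0041 -0.0277] [-0.0362  0.0041  0.0266]
[-0.0323  0.0041 -0.0279] [-0.0322  0.0041  0.0268]
[-0.0284  0.0041 -0.0276] [-0.0283  0.0041  0.0269]
[-0.0244  0.0041 -0.0278] [-0.0243  0.0041  0.0271]
[-0.0203  0.0041 -0.0275] [-0.0202  0.0041  0.0273]
[-0.0162  0.0041 -0.0277] [-0.0161  0.0041  0.0265]
[-0.012   0.0041 -0.0274] [-0.0119  0.0041  0.0262]
[-4.12323530e-02  4.10000000e-03 -7.39369363e-05]
d [-0.0062  0.1671 -0.0242] r [ 0.0002  0.0131 -0.001 ] deg 0.8 dist 0.169
```

```bash
cat >> h.py <<'E'
def guides(c):
    hsv=cv2.cvtColor(c["img"],cv2.COLOR_RGB2HSV)
    m=((hsv[...,0]>20)&(hsv[...,0]<35)&(hsv[...,1]>150)&(hsv[...,2]>80)).astype(np.uint8)
    m[:, :215]=0; m[:,360:]=0; m[178:]=0
    n,l,st,ce=cv2.connectedComponentsWithStats(m); o=[]
    for i in range(1,n):
        if st[i,4]<60: continue
        ys,xs=np.nonzero(l==i); W=back(c,np.c_[xs,ys].astype(float),0.058)[:,:2]*1000
        o.append((W.min(0)+W.max(0))/2)
    return np.array(o)
E
python3 - <<'E'
from h import *
G=[];P=[];Q=[]
for i in range(10):
    p,R,s=pose(); c=cam("wrist"); g=guides(c); P.append(p);Q.append(s["tool_rot"])
    if len(g)==10: G.append(g)
G=np.array(G); print(len(G)); print(G.mean(0).round(1)); print(G.std(0).round(1).tolist())
print(np.mean(P,0),np.std(P,0)); print(np.mean(Q,0),np.std(Q,0))
E
```

```text
10
[[398.2 106.6]
 [398.7 172.2]
 [442.7  72.7]
 [443.7 139. ]
 [443.9 205.4]
 [490.9 106.1]
 [491.  171.4]
 [522.7  72.2]
 [523.2 138.3]
 [523.  204.6]]
[[0.0, 0.2], [0.2, 0.2], [0.2, 0.0], [0.2, 0.2], [0.1, 0.0], [0.1, 0.3], [0.1, 0.2], [0.1, 0.1], [0.3, 0.3], [0.1, 0.0]]
[0.54435146 0.12971403 0.29756379] [5.85274365e-05 3.45823064e-04 2.02496505e-04]
[-1.57083360e+00  5.99294227e-04 -2.10708772e-04] [6.97610828e-05 5.48030881e-04 1.85387687e-04]
```

Call:
drive_tool(increments=[{"delta_pos": [-0.005,0.04,-0.01],"rotation": [0,0.009,0],"hand": 0},{"delta_pos": [-0.005,0.08,-0.024],"rotation": [0,0.009,0],"hand": 0},{"delta_pos": [-0.005,0.12,-0.024],"rotation": [0,0.009,0],"hand": 0},{"delta_pos": [-0.005,0.15,-0.024],"rotation": [0,0.009,0],"hand": 0},{"delta_pos": [-0.005,0.18,-0.024],"rotation": [0,0.009,0],"hand": 0},{"delta_pos": [-0.005,0.195,-0.024],"rotation": [0,0.009,0],"hand": 0},{"delta_pos": [-0.005,0.195,-0.024],"rotation": [0,0.009,0],"hand": 0},{"delta_pos": [-0.005,0.195,-0.024],"rotation": [0,0.009,0],"hand": 0}])

```text
clock: 12.8
position: [0.5396, 0.1063, 0.1034]
tool_rot: [-1.571, 0.006, -0.007]
wrist_force: [0.1, -0.1, -0.4]
opening: 0.337
```

```bash
python3 - <<'E'
from h import *
c=cam("wrist","w7"); p,R,s=pose(); print(p,s["wrist_force"],s["opening"],s["tool_rot"],s["clock"])
c=cam("scene","s7"); move([0.5393,0.1055,0.065],down(np.radians(89.5)))
E
```

```text
[0.53987198 0.10630173 0.10387472] [ 1.06117469  0.53175647 -1.63626033] 0.3389995681980926 [-1.57080142  0.00539142 -0.00831242] 12.85
d [-0.0007  0.039  -0.0008] r [0.     0.     0.0022] deg 0.1 dist 0.039
```

View pics/w7.png

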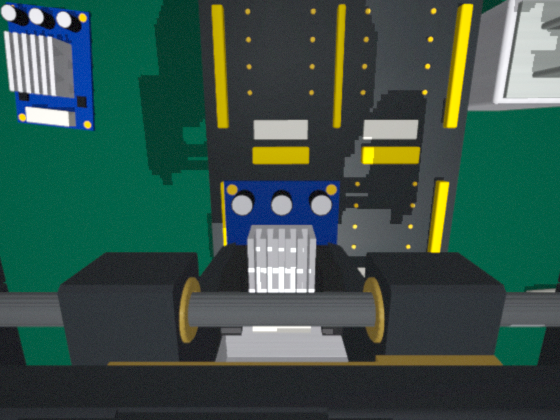

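View pics/s7.png

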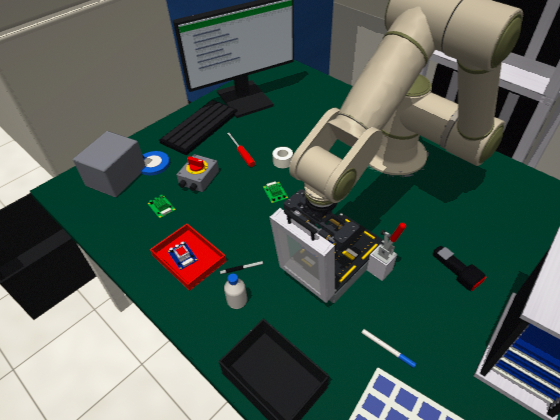

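Call:
drive_tool(increments=[{"delta_pos": [-0.001,0.015,-0.001],"rotation": [0,0,0],"hand": 0},{"delta_pos": [-0.001,0.027,-0.001],"rotation": [0,0,0],"hand": 0},{"delta_pos": [-0.001,0.035,-0.001],"rotation": [0,0,0],"hand": 0},{"delta_pos": [-0.001,0.04,-0.001],"rotation": [0,0,0],"hand": 0},{"delta_pos": [-0.001,0.044,-0.001],"rotation": [0,0,0],"hand": 0},{"delta_pos": [-0.001,0.044,-0.001],"rotation": [0,0,0],"hand": 0},{"delta_pos": [-0.001,0.044,-0.001],"rotation": [0,0,0],"hand": 0}])

```text
clock: 13.6
position: [0.5385, 0.1053, 0.0594]
tool_rot: [-1.571, 0.006, -0.007]
wrist_force: [-2.2, 0.1, 5.7]
opening: 0.34
```

```bash
python3 - <<'E'
from h import *
c=cam("wrist","w8"); p,R,s=pose(); print(p,s["wrist_force"],s["opening"],s["tool_rot"],s["clock"])
E
```

```text
[0.53852848 0.10535797 0.05944989] [-2.79624982 -0.13058328  4.67988946] 0.3407771345439233 [-1.57080603  0.00611289 -0.00751285] 13.65
```

View pics/w8.png

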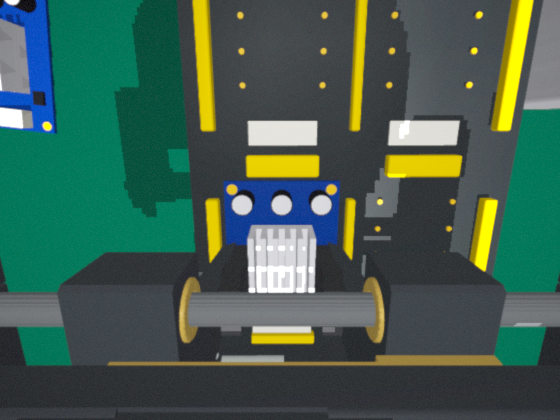

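Call:
drive_tool(increments=[{"delta_pos": [0,0,0],"rotation": [0,0,0],"hand": 0.5},{"delta_pos": [0,0,0],"rotation": [0,0,0],"hand": 0.5},{"delta_pos": [0,0,0],"rotation": [0,0,0],"hand": 0.5},{"delta_pos": [0,-0.02,0],"rotation": [0,0,0],"hand": 0.5},{"delta_pos": [0,-0.05,0],"rotation": [0,0,0],"hand": 0.7},{"delta_pos": [0,-0.1,0],"rotation": [0,0,0],"hand": 0.8},{"delta_pos": [0,-0.15,0],"rotation": [0,0,0],"hand": 1},{"delta_pos": [0,-0.19,0],"rotation": [0,0,0],"hand": 1},{"delta_pos": [0,-0.19,0],"rotation": [0,0,0],"hand": 1},{"delta_pos": [0,-0.19,0],"rotation": [0,0,0],"hand": 1}])

```text
clock: 14.65
position: [0.5382, 0.1053, 0.2487]
tool_rot: [-1.571, 0.006, -0.007]
wrist_force: [0.2, 0.2, -1.2]
opening: 0.996
```

```bash
python3 - <<'E'
from h import *
c=cam("wrist","w9"); p,R,s=pose(); print(p,s["wrist_force"],s["opening"],s["tool_rot"],s["clock"])
print(boardpose(c,[0.538,0.105],z=0.0544,r=90))
print(boardpose(c,[0.434,-0.06],r=60))
E
```

```text
[0.53783419 0.10527924 0.2475746 ] [-0.34189983 -0.21511739 -0.21460543] 1.001476110088256 [-1.57077174  0.00829962 -0.00554109] 14.7
(array([0.53639185, 0.10273784]), -0.5818862915039062, (80.20586395263672, 56.61382293701172), 1702)
(array([ 0.43301385, -0.05784534]), -6.87774658203125, (80.12996673583984, 56.50470733642578), 1557)
```

View pics/w9.png

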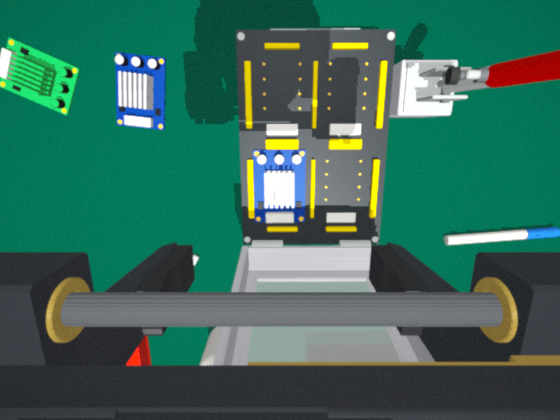

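```bash
python3 - <<'E'
from h import *
c=cam("wrist")
a=c["img"][130:250,230:395,::-1]; cv2.imwrite("pics/c9.png",cv2.resize(a,None,fx=4.8,fy=4.8,interpolation=cv2.INTER_CUBIC))
move([0.4355,-0.058,0.006],down(np.radians(83.1)))
E
```

```text
d [-0.1001  0.2414 -0.1642] r [ 1.000e-04  1.116e-01 -2.800e-03] deg 6.4 dist 0.309
```

View pics/c9.png

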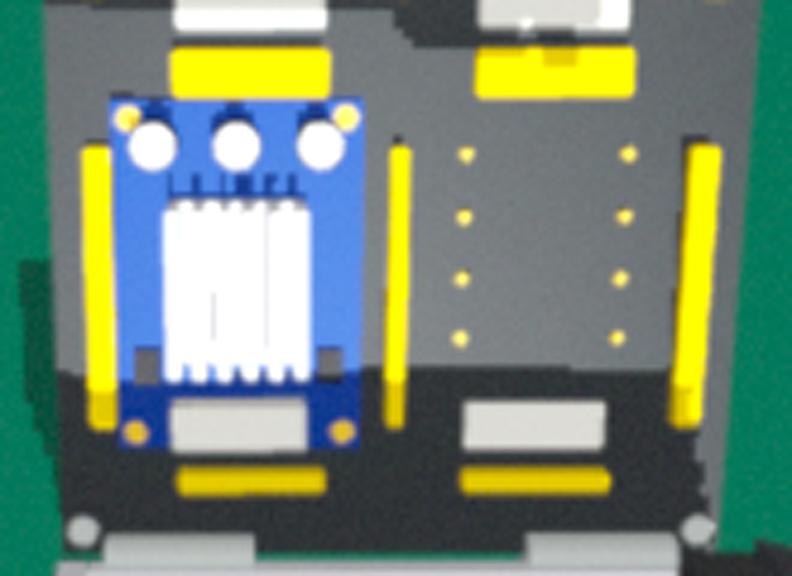

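```bash
python3 - <<'E'
from h import *
move([0.470,-0.063,0.2],down(np.radians(83.1)))
E
```

```text
d [-0.0661  0.0473 -0.1689] r [ 1.000e-04  1.116e-01 -2.800e-03] deg 6.4 dist 0.187
```

Call:
drive_tool(increments=[{"delta_pos": [-0.015,0,-0.04],"rotation": [0,0.03,0],"hand": 1},{"delta_pos": [-0.03,0,-0.085],"rotation": [0,0.06,0],"hand": 1},{"delta_pos": [-0.05,0.01,-0.13],"rotation": [0,0.09,0],"hand": 1},{"delta_pos": [-0.066,0.03,-0.169],"rotation": [0,0.112,0],"hand": 1},{"delta_pos": [-0.066,0.047,-0.169],"rotation": [0,0.112,0],"hand": 1},{"delta_pos": [-0.066,0.047,-0.169],"rotation": [0,0.112,0],"hand": 1},{"delta_pos": [-0.066,0.047,-0.169],"rotation": [0,0.112,0],"hand": 1}])

```text
clock: 15.45
position: [0.4707, -0.0628, 0.2014]
tool_rot: [-1.568, 0.096, -0.094]
wrist_force: [-0.2, 0.5, 0.7]
opening: 1.0
```

```bash
python3 - <<'E'
from h import *
c=cam("wrist","w10"); p,R,s=pose(); print(p,s["wrist_force"],s["opening"],s["tool_rot"],s["clock"])
b=boardpose(c,[0.4335,-0.059],r=110); print(b)
move([*b[0],0.0065],down(np.radians(b[1]+90)))
E
```

```text
[ 0.4710729  -0.06260965  0.20191233] [ 0.65561518 -0.38515316 -0.21025787] 0.9993754998526952 [-1.56865541  0.09412785 -0.09397765] 15.5
(array([ 0.43280316, -0.05890636]), -6.978797912597656, (79.08372497558594, 56.425994873046875), 1998)
d [-0.0384  0.1954 -0.0009] r [-0.0001  0.002  -0.0001] deg 0.1 dist 0.199
```

View pics/w10.png

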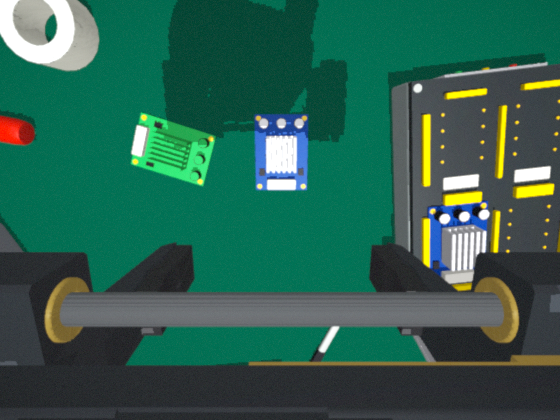

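Call:
drive_tool(increments=[{"delta_pos": [-0.038,0.04,-0.001],"rotation": [0,0.002,0],"hand": 0.9},{"delta_pos": [-0.038,0.085,-0.001],"rotation": [0,0.002,0],"hand": 0.8},{"delta_pos": [-0.038,0.13,-0.001],"rotation": [0,0.002,0],"hand": 0.7},{"delta_pos": [-0.038,0.165,-0.001],"rotation": [0,0.002,0],"hand": 0.65},{"delta_pos": [-0.038,0.185,-0.001],"rotation": [0,0.002,0],"hand": 0.6},{"delta_pos": [-0.038,0.195,-0.001],"rotation": [0,0.002,0],"hand": 0.6},{"delta_pos": [-0.038,0.195,-0.001],"rotation": [0,0.002,0],"hand": 0.6}])

```text
clock: 16.2
position: [0.4331, -0.0591, 0.0064]
tool_rot: [-1.568, 0.096, -0.095]
wrist_force: [-0.6, -1.1, 0.5]
opening: 0.603
```

```bash
python3 - <<'E'
from h import *
c=cam("wrist","w11"); p,R,s=pose(); print(p,s["wrist_force"],s["opening"],s["clock"])
E
```

```text
[ 0.43351646 -0.05934297  0.00724215] [0.49821798 0.01175822 0.39671027] 0.6006593604614137 16.25
```

View pics/w11.png

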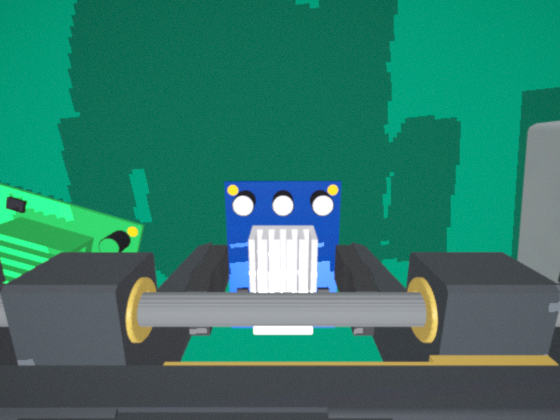

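Call:
drive_tool(increments=[{"delta_pos": [0,0,0],"rotation": [0,0,0],"hand": 0},{"delta_pos": [0,0,0],"rotation": [0,0,0],"hand": 0},{"delta_pos": [0,0,0],"rotation": [0,0,0],"hand": 0},{"delta_pos": [0,0,0],"rotation": [0,0,0],"hand": 0},{"delta_pos": [0,0,0],"rotation": [0,0,0],"hand": 0}])

```text
clock: 16.75
position: [0.4333, -0.0596, 0.0074]
tool_rot: [-1.569, 0.096, -0.097]
wrist_force: [0.2, 1.0, 7.0]
opening: 0.341
```

Call:
drive_tool(increments=[{"delta_pos": [0,-0.03,0],"rotation": [0,0,0],"hand": 0},{"delta_pos": [0,-0.07,0],"rotation": [0,0,0],"hand": 0},{"delta_pos": [0,-0.12,0],"rotation": [0,0,0],"hand": 0},{"delta_pos": [0,-0.16,0],"rotation": [0,0,0],"hand": 0},{"delta_pos": [0,-0.19,0],"rotation": [0,0,0],"hand": 0},{"delta_pos": [0,-0.19,0],"rotation": [0,0,0],"hand": 0},{"delta_pos": [0,-0.19,0],"rotation": [0,0,0],"hand": 0},{"delta_pos": [0,-0.19,0],"rotation": [0,0,0],"hand": 0}])

```text
clock: 17.55
position: [0.4323, -0.0593, 0.1955]
tool_rot: [-1.568, 0.098, -0.095]
wrist_force: [0.2, 0.7, -1.4]
opening: 0.338
```

```bash
python3 - <<'E'
from h import *
c=cam("wrist","w12"); p,R,s=pose(); print(p,s["wrist_force"],s["opening"],s["clock"])
move([0.4445,0.1062,0.195],down(np.radians(89.5)))
E
```

```text
[ 0.43234481 -0.05932564  0.19544166] [ 0.62084627 -0.2579882  -1.35891263] 0.3367510816762667 17.6
d [-0.0082  0.0006  0.1658] r [-0.0009 -0.1141 -0.0025] deg 6.5 dist 0.166
```

View pics/w12.png

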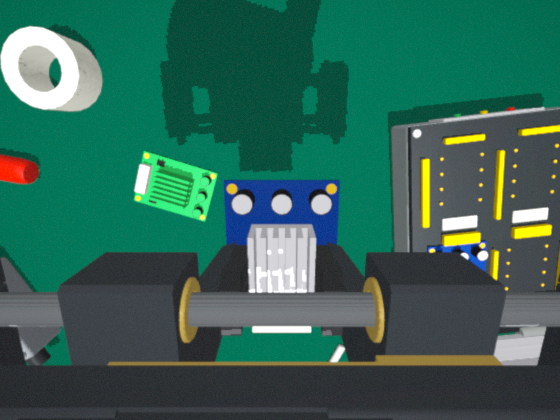

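Call:
drive_tool(increments=[{"delta_pos": [-0.002,0,0.035],"rotation": [0,-0.03,0],"hand": 0},{"delta_pos": [-0.004,0,0.07],"rotation": [0,-0.06,0],"hand": 0},{"delta_pos": [-0.006,0,0.11],"rotation": [0,-0.09,0],"hand": 0},{"delta_pos": [-0.008,0,0.145],"rotation": [0,-0.114,0],"hand": 0},{"delta_pos": [-0.008,0.01,0.166],"rotation": [0,-0.114,0],"hand": 0},{"delta_pos": [-0.008,0.05,0.166],"rotation": [0,-0.114,0],"hand": 0},{"delta_pos": [-0.008,0.085,0.166],"rotation": [0,-0.114,0],"hand": 0},{"delta_pos": [-0.008,0.11,0.166],"rotation": [0,-0.114,0],"hand": 0},{"delta_pos": [-0.008,0.11,0.166],"rotation": [0,-0.114,0],"hand": 0},{"delta_pos": [-0.008,0.11,0.166],"rotation": [0,-0.114,0],"hand": 0}])

```text
clock: 18.6
position: [0.4453, 0.1062, 0.0868]
tool_rot: [-1.571, 0.008, -0.006]
wrist_force: [0.8, 0.5, -0.6]
opening: 0.337
```

```bash
python3 - <<'E'
from h import *
c=cam("wrist","w13"); p,R,s=pose(); print(p,s["wrist_force"],s["opening"],s["clock"])
move([0.4445,0.1062,0.060],down(np.radians(89.5)))
E
```

```text
[0.44579415 0.1061895  0.08750984] [-0.4042959  -0.56329954 -0.10336644] 0.3347233919547413 18.65
d [-0.0013  0.0275 -0.    ] r [-0.     -0.0001  0.0009] deg 0.1 dist 0.028
```

View pics/w13.png

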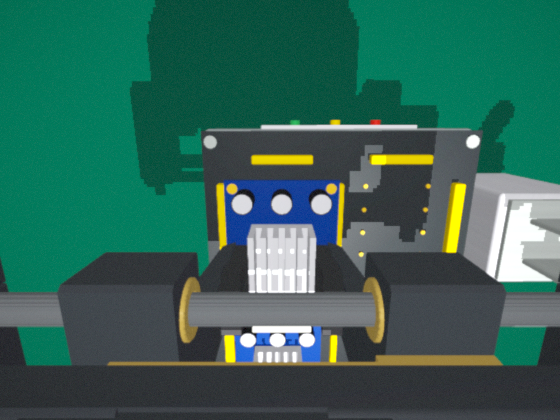

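Call:
drive_tool(increments=[{"delta_pos": [-0.001,0.01,0],"rotation": [0,0,0],"hand": 0},{"delta_pos": [-0.001,0.018,0],"rotation": [0,0,0],"hand": 0},{"delta_pos": [-0.001,0.024,0],"rotation": [0,0,0],"hand": 0},{"delta_pos": [-0.001,0.0275,0],"rotation": [0,0,0],"hand": 0},{"delta_pos": [-0.001,0.0275,0],"rotation": [0,0,0],"hand": 0},{"delta_pos": [-0.001,0.0275,0],"rotation": [0,0,0],"hand": 0}])

```text
clock: 19.25
position: [0.4444, 0.1062, 0.0593]
tool_rot: [-1.571, 0.007, -0.007]
wrist_force: [-2.3, 0.6, 1.1]
opening: 0.342
```

```bash
python3 - <<'E'
from h import *
c=cam("wrist","w14"); p,R,s=pose(); print(p,s["wrist_force"],s["opening"],s["clock"])
E
```

```text
[0.44435025 0.1062358  0.05925507] [-1.03967846 -0.39353041  1.15508406] 0.33749894029424143 19.3
```

View pics/w14.png

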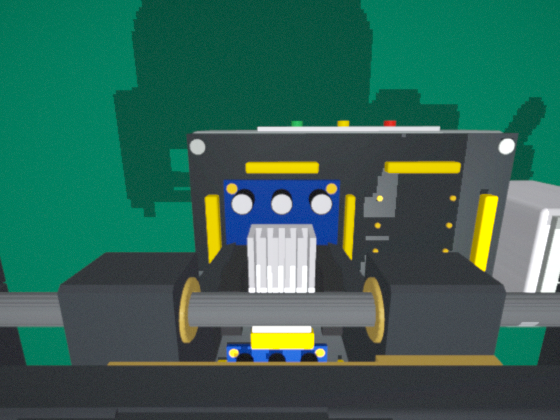

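Call:
drive_tool(increments=[{"delta_pos": [0,0,0],"rotation": [0,0,0],"hand": 0.4},{"delta_pos": [0,0,0],"rotation": [0,0,0],"hand": 0.45},{"delta_pos": [0,0,0],"rotation": [0,0,0],"hand": 0.5},{"delta_pos": [0,-0.01,0],"rotation": [0,0,0],"hand": 0.5},{"delta_pos": [0,-0.05,0],"rotation": [0,0,0],"hand": 0.7},{"delta_pos": [0,-0.1,0],"rotation": [0,0,0],"hand": 0.8},{"delta_pos": [0,-0.15,0],"rotation": [0,0,0],"hand": 1},{"delta_pos": [0.01,-0.2,0],"rotation": [0,0,0],"hand": 1},{"delta_pos": [0.05,-0.23,0.01],"rotation": [0,0,0],"hand": 1},{"delta_pos": [0.08,-0.23,0.02],"rotation": [0,0,0],"hand": 1}])

```text
clock: 20.3
position: [0.5266, 0.1257, 0.295]
tool_rot: [-1.571, -0.0, -0.015]
wrist_force: [-0.0, 0.8, -0.4]
opening: 0.995
```

Call:
drive_tool(increments=[{"delta_pos": [0,0,0],"rotation": [0,0,0],"hand": 1},{"delta_pos": [0,0,0],"rotation": [0,0,0],"hand": 1},{"delta_pos": [0,0,0],"rotation": [0,0,0],"hand": 1}])

```text
clock: 20.6
position: [0.5236, 0.1254, 0.2894]
tool_rot: [-1.571, 0.007, -0.006]
wrist_force: [-0.6, -0.4, 0.5]
opening: 1.0
```

```bash
python3 - <<'E'
from h import *
c=cam("wrist","w15"); p,R,s=pose(); print(p,s["wrist_force"],s["opening"],s["clock"])
print(boardpose(c,[0.538,0.105],z=0.0544,r=58)); print(boardpose(c,[0.443,0.105],z=0.0544,r=58))
a=c["img"][0:230,200:480,::-1]; cv2.imwrite("pics/c15.png",cv2.resize(a,None,fx=2.6,fy=2.6,interpolation=cv2.INTER_CUBIC))
cam("top","t15");cam("scene","s15")
E
```

```text
[0.52367621 0.12535341 0.28946993] [-0.33302587 -0.24728791 -0.07216104] 1.001822195449402 20.65
(array([0.5230871 , 0.10355712]), -1.8205032348632812, (108.07998657226562, 56.73621368408203), 1408)
(array([0.45649774, 0.10498889]), -0.5764999389648438, (104.73844146728516, 56.969661712646484), 2015)
```

View pics/w15.png

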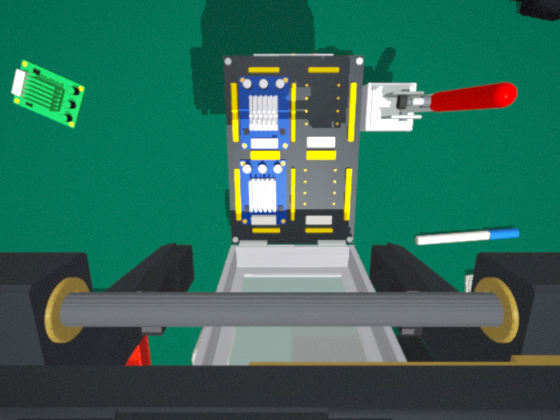

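View pics/c15.png

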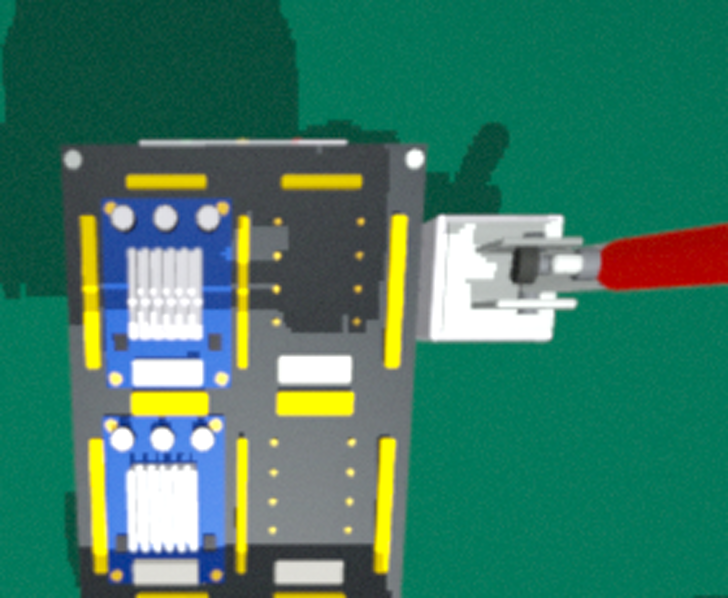

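View pics/t15.png

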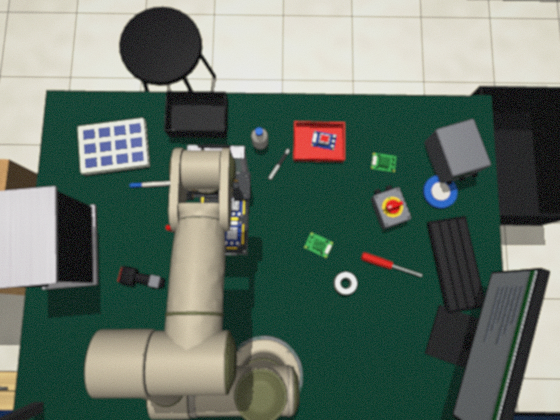

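View pics/s15.png

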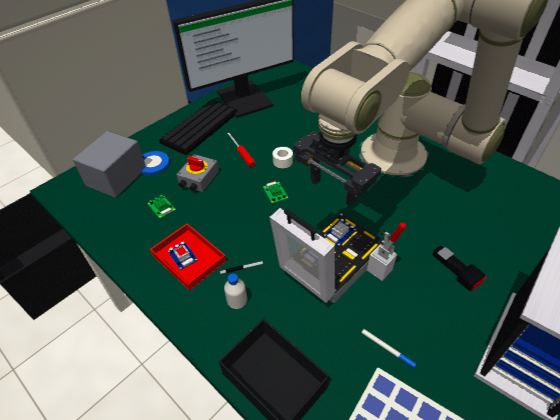

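```bash
python3 - <<'E'
from h import *
c=cam("wrist"); hsv=cv2.cvtColor(c["img"],cv2.COLOR_RGB2HSV)
m=(hsv[...,0]>100)&(hsv[...,0]<130)&(hsv[...,1]>110)&(hsv[...,2]>50)
ys,xs=np.nonzero(m); W=back(c,np.c_[xs,ys].astype(float),0.0544)[:,:2]*1000
for lo,hi in((398,488),(494,590)):
    k=(W[:,0]>lo)&(W[:,0]<hi)&(W[:,1]>60)&(W[:,1]<145); print(cv2.minAreaRect(W[k].astype(np.float32)))
g=c["img"]; hsv=cv2.cvtColor(g,cv2.COLOR_RGB2HSV)
y=((hsv[...,0]>20)&(hsv[...,0]<35)&(hsv[...,1]>150)&(hsv[...,2]>80)).astype(np.uint8); y[:,:215]=0;y[:,365:]=0;y[250:]=0
n,l,st,ce=cv2.connectedComponentsWithStats(y)
for i in range(1,n):
    if st[i,4]<60: continue
    b,a=np.nonzero(l==i); V=back(c,np.c_[a,b].astype(float),0.058)[:,:2]*1000; print(V.min(0).round(1),V.max(0).round(1))
E
```

```text
((443.4540100097656, 105.92713928222656), (57.04740905761719, 79.88483428955078), 89.4158706665039)
((536.6155395507812, 102.4352798461914), (56.312889099121094, 80.88719177246094), 89.50585174560547)
[395.7  89.6] [401.  123.7]
[396.4 155.4] [401.7 188.4]
[410.9  68.8] [474.8  76.4]
[411.6 136.6] [474.4 141.3]
[412.2 201.8] [475.1 209.1]
[485.3  89.6] [494.9 122.6]
[486.  154.2] [496.4 188.3]
[506.1  67.7] [570.4  74.7]
[506.8 135.2] [571.1 140.1]
[507.4 200.6] [571.7 208.1]
[579.7  87.7] [586.5 121.5]
[580.3 153.8] [587.2 187.5]
```

```bash
python3 - <<'E'
import cv2
a=cv2.imread("pics/top0.png")[135:215,180:260]; b=cv2.imread("pics/scene0.png")[200:310,262:372]
cv2.imwrite("pics/c16.png",cv2.resize(a,None,fx=7,fy=7,interpolation=cv2.INTER_CUBIC))
cv2.imwrite("pics/c17.png",cv2.resize(b,None,fx=5,fy=5,interpolation=cv2.INTER_CUBIC))
E
```

```text
(no output)
```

View pics/c16.png

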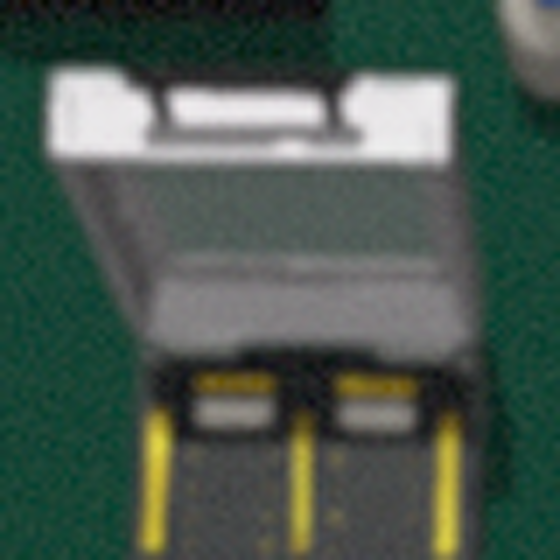

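View pics/c17.png

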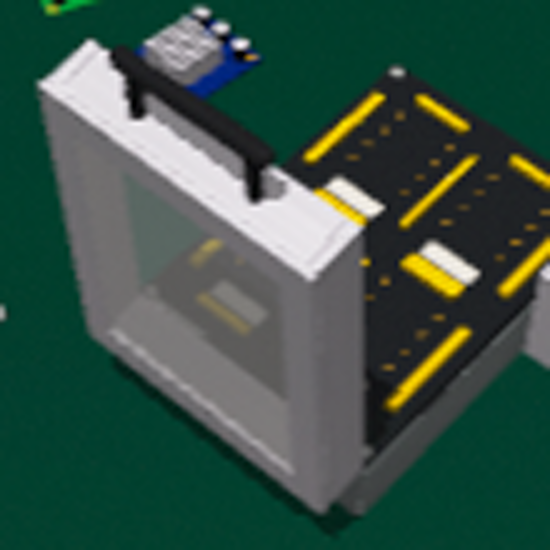

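```bash
python3 - <<'E'
from h import *
from scipy.optimize import least_squares
ct=cam("top");cs=cam("scene")
yaw=np.radians(-0.5); F=np.array([0.4908,0.1385,0]); Rz=np.array([[np.cos(yaw),-np.sin(yaw),0],[np.sin(yaw),np.cos(yaw),0],[0,0,1]])
def P(th,u,v,y): return F+Rz@np.array([.112-u*np.cos(th)+v*np.sin(th),y,.053+u*np.sin(th)+v*np.cos(th)])
def T(uv,sc,off): return np.array(uv)/sc+np.array(off)
obs=[(ct,T((245,76),7,(180,135)),(.257,.017,0)),(ct,T((45,160),7,(180,135)),(.222,0,.079)),(ct,T((457,162),7,(180,135)),(.222,0,-.079)),(ct,T((45,68),7,(180,135)),(.222,.034,.079)),(ct,T((458,73),7,(180,135)),(.222,.034,-.079)),
(cs,T((191,107),5,(262,200)),(.257,.017,0)),(cs,T((40,85),5,(262,200)),(.222,.034,-.079)),(cs,T((318,280),5,(262,200)),(.222,.034,.079)),(cs,T((362,230),5,(262,200)),(.222,0,.079)),(cs,T((90,40),5,(262,200)),(.222,0,-.079))]
for th in (1.56,1.6,1.65,1.7): 
    e=[proj(c,P(th,*m))[0]-o for c,o,m in obs]; print(th,np.round(np.linalg.norm(e),2),np.round(e,1).tolist())
    print(P(th,.257,.017,0).round(4))
# triangulate bar
def rows(c,uv):
    M=c["K"]@np.c_[c["Rw"],c["tw"]]; return [uv[0]*M[2]-M[0],uv[1]*M[2]-M[1]]
for i,j in((0,5),(1,8),(2,9),(3,7),(4,6)):
    A=np.array(rows(ct,obs[i][1])+rows(cs,obs[j][1])); X=np.linalg.svd(A)[2][-1]; print((X[:3]/X[3]).round(4))
E
```

```text
1.56 37.4 [[-2.0, 11.6], [-0.5, 8.4], [-2.4, 9.4], [0.2, 9.7], [-2.1, 10.2], [9.8, -11.3], [8.1, -10.0], [7.1, -11.0], [8.5, -10.3], [8.5, -9.0]]
[0.617  0.1374 0.3102]
1.6 26.52 [[-1.8, 8.0], [-0.3, 5.3], [-2.2, 6.3], [0.4, 6.8], [-1.9, 7.3], [6.6, -8.4], [5.4, -7.5], [4.3, -8.1], [5.8, -7.9], [5.8, -6.9]]
[0.6273 0.1373 0.3094]
1.65 13.19 [[-1.5, 3.6], [-0.0, 1.5], [-2.1, 2.5], [0.8, 3.2], [-1.7, 3.7], [2.6, -4.6], [2.0, -4.1], [0.9, -4.3], [2.5, -4.6], [2.5, -4.1]]
[0.6401 0.1372 0.3078]
1.7 5.64 [[-1.2, -0.6], [0.3, -2.2], [-1.9, -1.3], [1.2, -0.2], [-1.5, 0.3], [-1.5, -0.5], [-1.4, -0.5], [-2.6, -0.3], [-0.9, -1.2], [-0.9, -1.1]]
[0.6528 0.1371 0.3057]
[0.6508 0.1361 0.3021]
[0.6283 0.2174 0.2661]
[0.6281 0.0551 0.2654]
[0.6642 0.22   0.27  ]
[0.664  0.0565 0.2663]
```

Call:
drive_tool(increments=[{"delta_pos": [0,-0.04,0],"rotation": [0,0,0],"hand": 0},{"delta_pos": [0,-0.065,0.003],"rotation": [0,0,0],"hand": 0},{"delta_pos": [0.04,-0.065,0.006],"rotation": [0,0,0],"hand": 0},{"delta_pos": [0.08,-0.065,0.01],"rotation": [0,0,0],"hand": 0},{"delta_pos": [0.12,-0.065,0.012],"rotation": [0,0,0],"hand": 0},{"delta_pos": [0.158,-0.065,0.012],"rotation": [0,0,0],"hand": 0},{"delta_pos": [0.158,-0.065,0.012],"rotation": [0,0,0],"hand": 0},{"delta_pos": [0.158,-0.065,0.012],"rotation": [0,0,0],"hand": 0},{"delta_pos": [0.158,-0.065,0.012],"rotation": [0,0,0],"hand": 0},{"delta_pos": [0.158,-0.065,0.012],"rotation": [0,0,0],"hand": 0}])

```text
clock: 21.9
position: [0.6814, 0.1363, 0.3562]
tool_rot: [-1.571, 0.005, -0.008]
wrist_force: [-0.9, -1.0, 0.6]
opening: 0.117
```

```bash
python3 - <<'E'
from h import *
c=cam("wrist","w18"); p,R,s=pose(); print(p,s["wrist_force"],s["opening"],s["clock"],s["q"])
print(proj(c,[.651,.137,.304]))
cam("scene","s18"); move([.682,.137,.285],down(np.radians(89.5)))
E
```

```text
[0.68152578 0.13630989 0.35611751] [-0.55509805 -0.32618192  0.13434684] 0.0691425943252409 21.95 [ 2.92750964e-02  7.29533835e-01  5.53294734e-01  1.09257083e-05
  1.85683259e+00 -1.53305781e+00]
[[282.64160037 183.81934877]]
d [0.0002 0.0709 0.0007] r [-0.0001  0.0002  0.0017] deg 0.1 dist 0.071
```

View pics/w18.png

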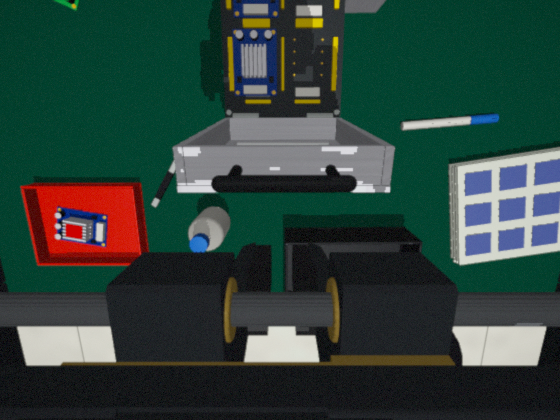

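View pics/s18.png

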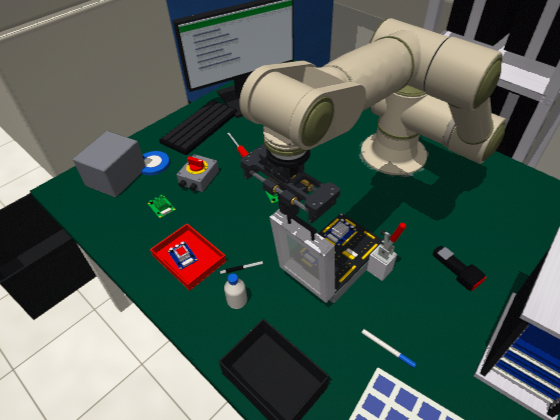

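Call:
drive_tool(increments=[{"delta_pos": [0,0.025,0],"rotation": [0,0,0],"hand": 0},{"delta_pos": [0,0.05,0],"rotation": [0,0,0],"hand": 0},{"delta_pos": [0,0.068,0],"rotation": [0,0,0],"hand": 0},{"delta_pos": [0,0.07,0],"rotation": [0,0,0],"hand": 0},{"delta_pos": [0,0.07,0],"rotation": [0,0,0],"hand": 0}])

```text
clock: 22.5
position: [0.6823, 0.1362, 0.2853]
tool_rot: [-1.571, 0.006, -0.007]
wrist_force: [0.2, -0.3, 0.9]
opening: 0.006
```

```bash
python3 - <<'E'
from h import *
c=cam("wrist","w19"); p,R,s=pose(); print(p,s["wrist_force"],s["opening"],s["clock"],s["q"])
cam("scene","s19")
E
```

```text
[0.68259178 0.13613233 0.28593135] [-0.21690575 -0.32788351  1.09567974] 0.00493668724326754 22.55 [ 2.89781698e-02  7.10668222e-01  7.62700955e-01 -9.37476559e-06
  1.66609042e+00 -1.53306888e+00]
```

View pics/w19.png

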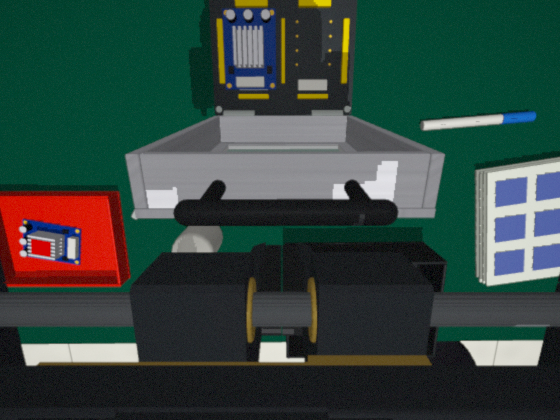

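Call:
drive_tool(increments=[{"delta_pos": [-0.02,-0.003,0],"rotation": [0,0,0],"hand": 0},{"delta_pos": [-0.04,-0.005,0],"rotation": [0,0,0],"hand": 0},{"delta_pos": [-0.066,-0.007,0],"rotation": [0,0,0],"hand": 0},{"delta_pos": [-0.092,-0.0055,0],"rotation": [0,0,0],"hand": 0},{"delta_pos": [-0.117,-0.0015,0],"rotation": [0,0,0],"hand": 0},{"delta_pos": [-0.142,0.0045,0],"rotation": [0,0,0],"hand": 0},{"delta_pos": [-0.166,0.0135,0],"rotation": [0,0,0],"hand": 0},{"delta_pos": [-0.166,0.0135,0],"rotation": [0,0,0],"hand": 0}])

```text
clock: 23.4
position: [0.515, 0.1379, 0.2716]
tool_rot: [-1.571, 0.006, -0.007]
wrist_force: [-0.5, -1.0, -0.2]
opening: 0.005
```

```bash
python3 - <<'E'
from h import *
c=cam("wrist","w20"); p,R,s=pose(); print(p,s["wrist_force"],s["opening"],s["clock"])
cam("scene","s20")
E
```

```text
[0.51654681 0.13769479 0.27210986] [ 0.70911352 -0.64810753  0.95117419] 0.00315364449489532 23.45
```

View pics/w20.png

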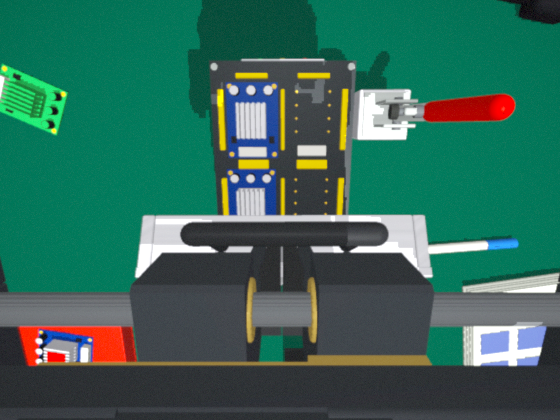

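View pics/s20.png

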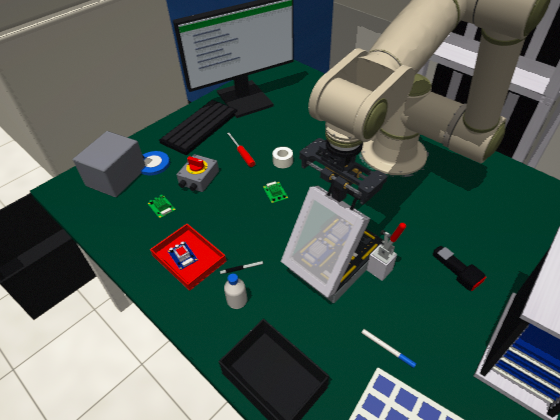

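Call:
drive_tool(increments=[{"delta_pos": [-0.02,0.007,0],"rotation": [0,0,0],"hand": 0},{"delta_pos": [-0.04,0.016,0],"rotation": [0,0,0],"hand": 0},{"delta_pos": [-0.056,0.0265,0],"rotation": [0,0,0],"hand": 0},{"delta_pos": [-0.066,0.034,0],"rotation": [0,0,0],"hand": 0},{"delta_pos": [-0.066,0.034,0],"rotation": [0,0,0],"hand": 0},{"delta_pos": [-0.05,0.01,0],"rotation": [0,0,0],"hand": 0},{"delta_pos": [-0.05,-0.02,0],"rotation": [0,0,0],"hand": 0},{"delta_pos": [-0.05,-0.03,0],"rotation": [0,0,0],"hand": 0},{"delta_pos": [-0.05,-0.03,0],"rotation": [0,0,0],"hand": 0}])

```text
clock: 24.4
position: [0.4677, 0.138, 0.3019]
tool_rot: [-1.571, 0.005, -0.009]
wrist_force: [1.0, 0.1, -1.0]
opening: 0.003
```

```bash
python3 - <<'E'
from h import *
c=cam("wrist","w21"); p,R,s=pose(); print(p,s["wrist_force"],s["opening"],s["clock"])
for th in (.95,.9,.85,.8,.75,.7):
    f=th+.066; X=[.603-.2576*np.cos(f),.137,.053+.2576*np.sin(f)]; print(th,np.round(X,4),proj(c,X).round(1))
cam("scene","s21")
E
```

```text
[0.46702231 0.13799306 0.30049614] [ 0.4188412  -0.31103046  0.22275747] 0.0037554848425728144 24.45
0.95 [0.4673 0.137  0.272 ] [[280.3 241.5]]
0.9 [0.4565 0.137  0.2649] [[280.2 220.3]]
0.85 [0.4461 0.137  0.2573] [[280.  200.4]]
0.8 [0.4361 0.137  0.2492] [[279.9 181.9]]
0.75 [0.4265 0.137  0.2406] [[279.8 164.9]]
0.7 [0.4174 0.137  0.2316] [[279.7 149.4]]
```

View pics/w21.png

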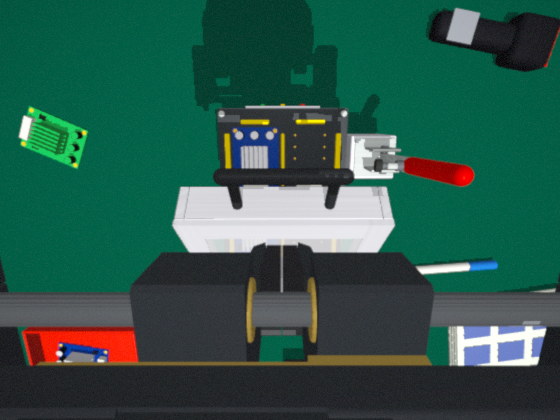

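View pics/s21.png

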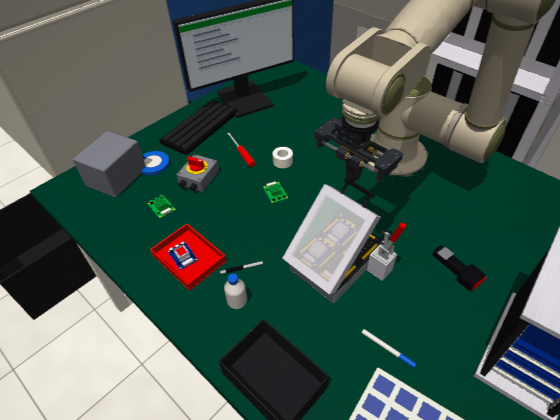

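Call:
drive_tool(increments=[{"delta_pos": [-0.036,0.015,-0.02],"rotation": [0,0,0],"hand": 0},{"delta_pos": [-0.036,0.026,-0.02],"rotation": [0,0,0],"hand": 0},{"delta_pos": [-0.038,0.042,-0.02],"rotation": [0,0,0],"hand": 0},{"delta_pos": [-0.0405,0.056,-0.02],"rotation": [0,0,0],"hand": 0},{"delta_pos": [-0.058,0.0744,-0.02],"rotation": [0,0,0],"hand": 0},{"delta_pos": [-0.074,0.0947,-0.02],"rotation": [0,0,0],"hand": 0},{"delta_pos": [-0.088,0.1164,-0.02],"rotation": [0,0,0],"hand": 0},{"delta_pos": [-0.088,0.1164,-0.02],"rotation": [0,0,0],"hand": 0}])

```text
clock: 25.3
position: [0.3762, 0.119, 0.1819]
tool_rot: [-1.571, 0.011, -0.002]
wrist_force: [-0.3, 0.6, -0.9]
opening: 0.008
```

```bash
python3 - <<'E'
from h import *
c=cam("wrist","w22"); p,R,s=pose(); print(p,s["wrist_force"],s["opening"],s["clock"])
cam("scene","s22")
E
```

```text
[0.37799136 0.1188784  0.18363203] [-0.31667658 -0.30908916  0.10026725] 0.006549855100670888 25.35
```

View pics/w22.png

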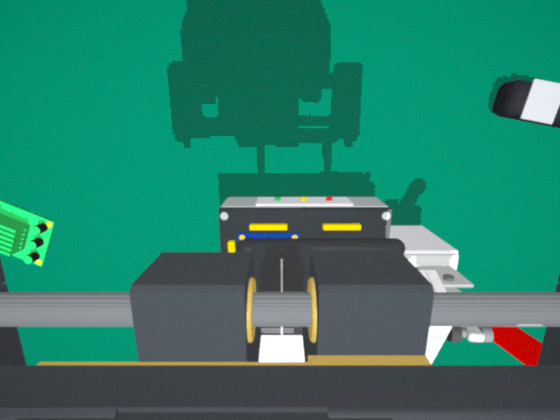

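View pics/s22.png

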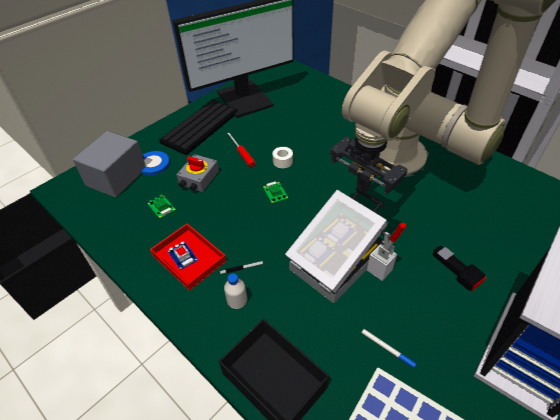

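Call:
drive_tool(increments=[{"delta_pos": [-0.0107,0.0225,0],"rotation": [0,0,0],"hand": 0},{"delta_pos": [-0.02,0.0466,0],"rotation": [0,0,0],"hand": 0},{"delta_pos": [-0.0266,0.07,0],"rotation": [0,0,0],"hand": 0},{"delta_pos": [-0.03,0.088,0],"rotation": [0,0,0],"hand": 0},{"delta_pos": [-0.031,0.098,0],"rotation": [0,0,0],"hand": 0},{"delta_pos": [-0.032,0.104,0],"rotation": [0,0,0],"hand": 0},{"delta_pos": [-0.032,0.106,0],"rotation": [0,0,0],"hand": 0},{"delta_pos": [-0.032,0.107,0],"rotation": [0,0,0],"hand": 0},{"delta_pos": [-0.032,0.107,0],"rotation": [0,0,0],"hand": 0}])

```text
clock: 26.3
position: [0.347, 0.1191, 0.0777]
tool_rot: [-1.571, 0.006, -0.008]
wrist_force: [-0.2, 0.3, -0.3]
opening: 0.008
```

```bash
python3 - <<'E'
from h import *
c=cam("wrist","w23"); p,R,s=pose(); print(p,s["wrist_force"],s["opening"],s["clock"])
cam("scene","s23")
E
```

```text
[0.34688141 0.11908102 0.07773998] [-0.14517901  0.04729119  0.39025083] 0.005661459005015252 26.35
```

View pics/w23.png

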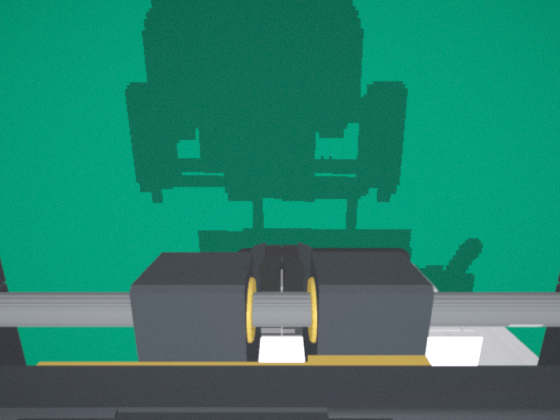

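View pics/s23.png

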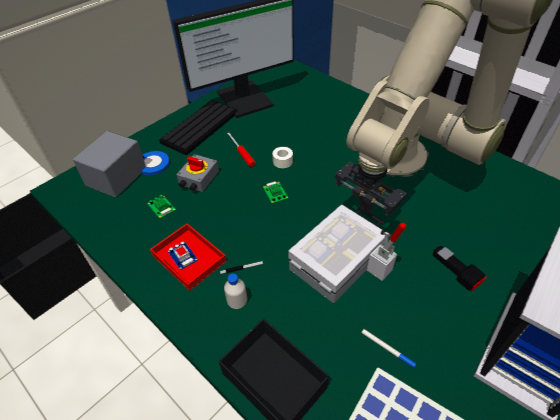

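Lid nearly shut, and no contact force yet. Press down in small steps.

Call:
drive_tool(increments=[{"delta_pos": [0,0.002,0],"rotation": [0,0,0],"hand": 0},{"delta_pos": [0,0.003,0],"rotation": [0,0,0],"hand": 0},{"delta_pos": [0,0.004,0],"rotation": [0,0,0],"hand": 0},{"delta_pos": [0,0.004,0],"rotation": [0,0,0],"hand": 0}])

```text
clock: 26.8
position: [0.347, 0.1191, 0.0751]
tool_rot: [-1.571, 0.005, -0.008]
wrist_force: [-11.4, -2.9, 35.2]
opening: 0.004
```

Call:
drive_tool(increments=[{"delta_pos": [0,-0.003,0],"rotation": [0,0,0],"hand": 0},{"delta_pos": [0,-0.04,0],"rotation": [0,0,0],"hand": 0},{"delta_pos": [0,-0.09,0],"rotation": [0,0,0],"hand": 0},{"delta_pos": [0,-0.14,0],"rotation": [0,0,0],"hand": 0},{"delta_pos": [0,-0.19,0],"rotation": [0,0,0],"hand": 0},{"delta_pos": [0.01,-0.225,0.005],"rotation": [0,0,0],"hand": 0},{"delta_pos": [0.04,-0.225,0.03],"rotation": [0,0,0],"hand": 0},{"delta_pos": [0.07,-0.225,0.07],"rotation": [0,0,0],"hand": 0},{"delta_pos": [0.09,-0.225,0.109],"rotation": [0,0,0],"hand": 0},{"delta_pos": [0.09,-0.225,0.109],"rotation": [0,0,0],"hand": 0}])

```text
clock: 27.8
position: [0.4384, 0.2302, 0.2969]
tool_rot: [-1.571, 0.006, -0.003]
wrist_force: [0.4, -0.4, -0.8]
opening: 0.007
```

```bash
python3 - <<'E'
from h import *
import time
c=cam("wrist"); c=cam("wrist","w24"); p,R,s=pose(); print(p,s["wrist_force"],s["opening"],s["clock"])
for r in (.06,.12): X=[.4367,.248+r*np.cos(1.35),.102+r*np.sin(1.35)]; print(X,proj(c,X))
cam("scene","s24")
E
```

```text
[0.43718816 0.22753098 0.29772887] [-0.52460828 -0.56377311 -0.10986531] 0.0049032529732484795 27.9
[0.4367, np.float64(0.26114040122558246), np.float64(0.16054340146959953)] [[317.7194341  199.52887971]]
[0.4367, np.float64(0.274280802451165), np.float64(0.21908680293919908)] [[344.58474524 217.31523442]]
```

View pics/w24.png

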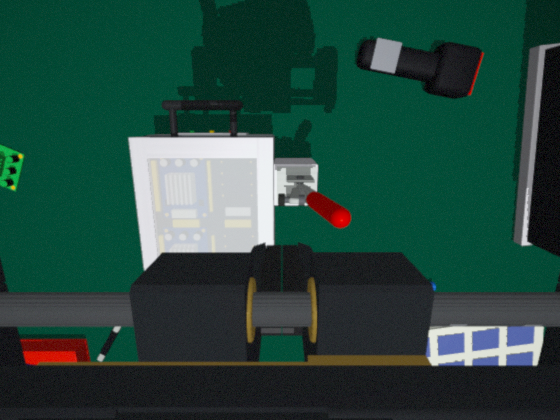

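View pics/s24.png

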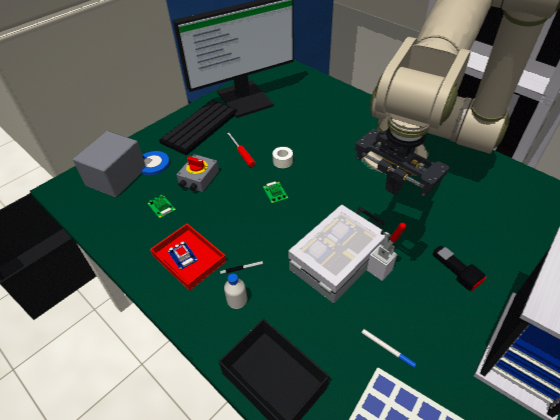

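Call:
drive_tool(increments=[{"delta_pos": [0,0.045,0],"rotation": [0,0,0],"hand": 0},{"delta_pos": [0,0.085,0],"rotation": [0,0,0],"hand": 0},{"delta_pos": [0,0.106,0],"rotation": [0,0,0],"hand": 0},{"delta_pos": [0,0.108,0.005],"rotation": [0,0,0],"hand": 0},{"delta_pos": [0,0.108,0.02],"rotation": [0,0,0],"hand": 0},{"delta_pos": [0,0.108,0.04],"rotation": [0,0,0],"hand": 0},{"delta_pos": [0,0.11,0.0575],"rotation": [0,0,0],"hand": 0},{"delta_pos": [0,0.11,0.0575],"rotation": [0,0,0],"hand": 0}])

```text
clock: 28.75
position: [0.4381, 0.2867, 0.1899]
tool_rot: [-1.569, 0.003, -0.008]
wrist_force: [-0.6, -0.0, 1.4]
opening: 0.007
```

```bash
python3 - <<'E'
from h import *
c=cam("wrist","w25"); p,R,s=pose(); print(p,s["wrist_force"],s["opening"],s["clock"])
cam("scene","s25")
E
```

```text
[0.43818101 0.28579597 0.18981016] [0.07650981 0.16118466 1.02690075] 0.0030836649264977946 28.8
```

View pics/w25.png

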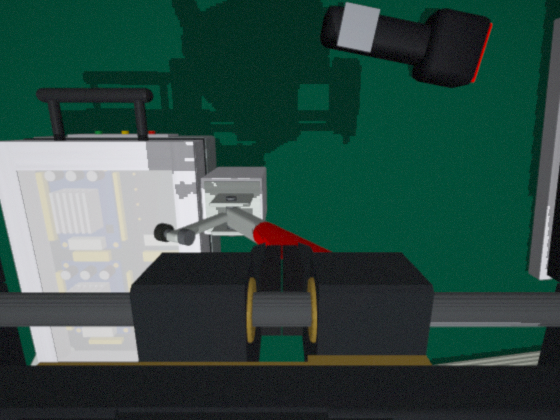

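View pics/s25.png

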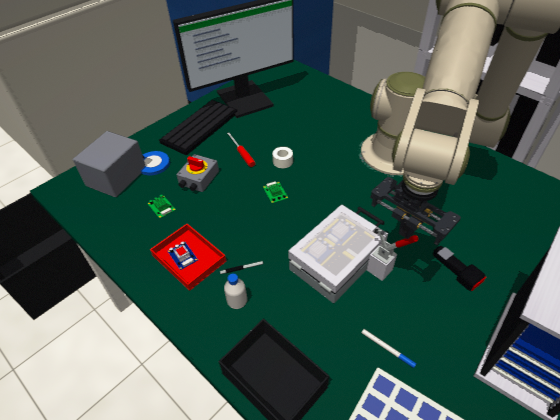

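Call:
drive_tool(increments=[{"delta_pos": [0,0.015,0.013],"rotation": [0,0,0],"hand": 0},{"delta_pos": [0,0.03,0.025],"rotation": [0,0,0],"hand": 0},{"delta_pos": [0,0.045,0.034],"rotation": [0,0,0],"hand": 0},{"delta_pos": [0,0.06,0.04],"rotation": [0,0,0],"hand": 0},{"delta_pos": [0,0.07,0.044],"rotation": [0,0,0],"hand": 0},{"delta_pos": [0,0.077,0.044],"rotation": [0,0,0],"hand": 0},{"delta_pos": [0,0.077,0.044],"rotation": [0,0,0],"hand": 0}])

```text
clock: 29.55
position: [0.4383, 0.3287, 0.111]
tool_rot: [-1.571, 0.007, -0.007]
wrist_force: [-0.1, -0.5, 0.4]
opening: 0.005
```

Call:
drive_tool(increments=[{"delta_pos": [0,0.002,0],"rotation": [0,0,0],"hand": 0},{"delta_pos": [0,0.004,0],"rotation": [0,0,0],"hand": 0},{"delta_pos": [0,0.005,0],"rotation": [0,0,0],"hand": 0}])

```text
clock: 29.85
position: [0.4389, 0.3288, 0.1094]
tool_rot: [-1.57, 0.005, -0.009]
wrist_force: [-10.3, -5.6, 30.0]
opening: 0.006
```

Call:
drive_tool(increments=[{"delta_pos": [0,-0.004,0],"rotation": [0,0,0],"hand": 0},{"delta_pos": [0,-0.04,0],"rotation": [0,0,0],"hand": 0},{"delta_pos": [0,-0.09,0],"rotation": [0,0,0],"hand": 0},{"delta_pos": [0,-0.14,0],"rotation": [0,0,0],"hand": 0},{"delta_pos": [0.01,-0.18,-0.02],"rotation": [0,0.02,0],"hand": 0.3},{"delta_pos": [0.03,-0.19,-0.06],"rotation": [0,0.1,0],"hand": 0.5},{"delta_pos": [0.05,-0.19,-0.1],"rotation": [0,0.2,0],"hand": 0.8},{"delta_pos": [0.07,-0.19,-0.14],"rotation": [0,0.3,0],"hand": 1},{"delta_pos": [0.08,-0.19,-0.18],"rotation": [0,0.4,0],"hand": 1},{"delta_pos": [0.08,-0.19,-0.18],"rotation": [0,0.4,0],"hand": 1}])

```text
clock: 30.85
position: [0.5177, 0.1439, 0.2962]
tool_rot: [-1.547, 0.327, -0.327]
wrist_force: [0.4, 1.3, -0.0]
opening: 0.526
```

```bash
python3 - <<'E'
from h import *
c=cam("wrist"); c=cam("wrist","w26"); p,R,s=pose(); print(p,s["wrist_force"],s["opening"],s["clock"])
cam("scene","s26")
b=cv2.imread("pics/s26.png")[190:310,270:430]; cv2.imwrite("pics/c26.png",cv2.resize(b,None,fx=4.5,fy=4.5,interpolation=cv2.INTER_CUBIC))
move([.538,-.408,.20],down(.32))
E
```

```text
[0.51675539 0.14746671 0.29642423] [-0.3959231   0.01997977 -0.6221772 ] 0.6152694628744665 30.95
d [ 0.2405  0.0963 -0.5022] r [-4.000e-04  8.427e-01 -1.000e-04] deg 48.3 dist 0.565
```

View pics/w26.png

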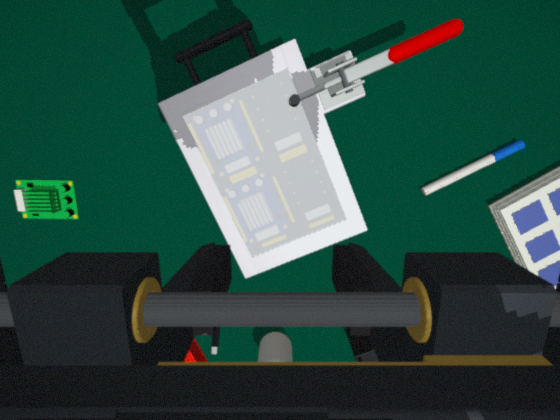

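View pics/c26.png

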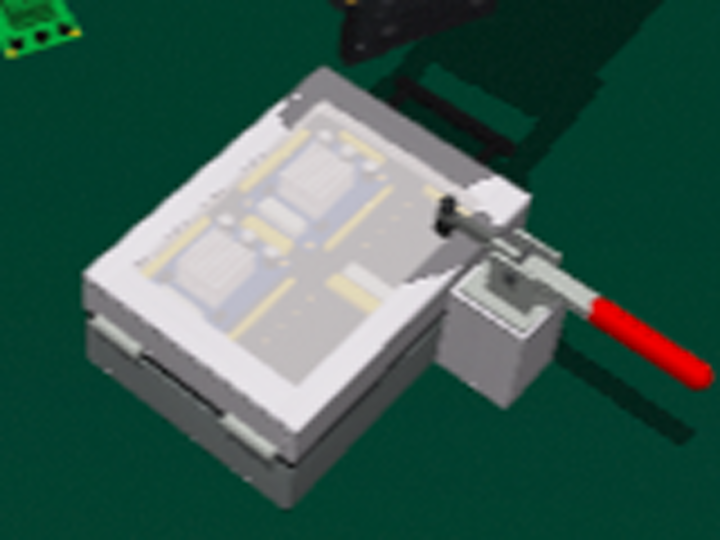

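Call:
drive_tool(increments=[{"delta_pos": [0.018,0,-0.04],"rotation": [0,0.06,0],"hand": 1},{"delta_pos": [0.037,0,-0.08],"rotation": [0,0.13,0],"hand": 1},{"delta_pos": [0.057,0,-0.12],"rotation": [0,0.2,0],"hand": 1},{"delta_pos": [0.076,0,-0.16],"rotation": [0,0.27,0],"hand": 1},{"delta_pos": [0.096,0,-0.2],"rotation": [0,0.34,0],"hand": 1},{"delta_pos": [0.115,0,-0.24],"rotation": [0,0.41,0],"hand": 1},{"delta_pos": [0.134,0,-0.28],"rotation": [0,0.48,0],"hand": 1},{"delta_pos": [0.153,0,-0.32],"rotation": [0,0.55,0],"hand": 1},{"delta_pos": [0.172,0,-0.36],"rotation": [0,0.62,0],"hand": 1},{"delta_pos": [0.19,0,-0.4],"rotation": [0,0.7,0],"hand": 1}])

```text
clock: 32.0
position: [0.5326, -0.2948, 0.2965]
tool_rot: [-1.393, 0.862, -0.863]
wrist_force: [-0.3, 0.1, -0.1]
opening: 1.003
```

```bash
python3 - <<'E'
from h import *
c=cam("wrist"); p,R,s=pose(); print(p,s["wrist_force"],s["opening"],s["clock"])
move([.515,-.42,.20],down(.32))
E
```

```text
[ 0.53161854 -0.30066823  0.29527732] [-0.40092512 -4.61440914 -0.3243962 ] 1.0013480896703972 32.05
d [ 0.1     0.0955 -0.067 ] r [0.0014 0.1327 0.0011] deg 7.6 dist 0.154
```

```bash
python3 - <<'E'
from h import *
move([.55,-.44,.20],down(.32))
E
```

```text
d [ 0.1332  0.0955 -0.0443] r [0.0014 0.1327 0.0011] deg 7.6 dist 0.17
```

Call:
drive_tool(increments=[{"delta_pos": [0.04,0.02,-0.015],"rotation": [0,0.04,0],"hand": 1},{"delta_pos": [0.08,0.05,-0.03],"rotation": [0,0.08,0],"hand": 1},{"delta_pos": [0.12,0.08,-0.044],"rotation": [0,0.13,0],"hand": 1},{"delta_pos": [0.133,0.095,-0.044],"rotation": [0,0.133,0],"hand": 1},{"delta_pos": [0.133,0.095,-0.044],"rotation": [0,0.133,0],"hand": 1},{"delta_pos": [0.133,0.095,-0.044],"rotation": [0,0.133,0],"hand": 1}])

```text
clock: 32.65
position: [0.5528, -0.4317, 0.202]
tool_rot: [-1.348, 0.962, -0.962]
wrist_force: [0.2, 0.9, -0.1]
opening: 0.999
```

```bash
python3 - <<'E'
from h import *
c=cam("wrist","w27"); p,R,s=pose(); print(p,s["q"],s["opening"],s["clock"])
hsv=cv2.cvtColor(c["img"],cv2.COLOR_RGB2HSV)
u=proj(c,[.538,-.408,.051])[0]; print(u)
yy,xx=np.mgrid[:420,:560]; roi=np.hypot(xx-u[0],yy-u[1])<60
yel=roi&(hsv[...,0]>20)&(hsv[...,0]<35)&(hsv[...,1]>150)&(hsv[...,2]>100)
ys,xs=np.nonzero(yel); e=cv2.fitEllipse(cv2.convexHull(np.c_[xs,ys].astype(np.int32))); print(e, back(c,e[0],.051))
move([.5378,-.4082,.0645],down(.32))
E
```

```text
[ 0.55288663 -0.43166132  0.20311289] [-8.29537360e-01  7.47554364e-01  9.07163906e-01  2.21190111e-04
  1.48484424e+00 -1.16096396e+00] 0.9996153642265024 32.7
[275.03428675 167.893705  ]
((273.98345947265625, 167.0686798095703), (71.37901306152344, 72.07791900634766), 153.14691162109375) [[ 0.53683067 -0.40758974  0.051     ]]
d [-0.0273  0.1386 -0.0068] r [-0.001   0.0114  0.0018] deg 0.7 dist 0.141
```

View pics/w27.png

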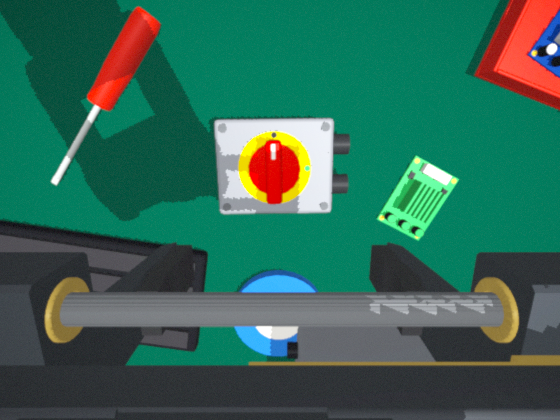

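Isolator at (274,167), bar still at OFF and aligned with the tool. Descend and grip it.

Call:
drive_tool(increments=[{"delta_pos": [-0.027,0.03,-0.007],"rotation": [0,0.005,0],"hand": 1},{"delta_pos": [-0.027,0.07,-0.007],"rotation": [0,0.005,0],"hand": 0.8},{"delta_pos": [-0.027,0.11,-0.007],"rotation": [0,0.005,0],"hand": 0.7},{"delta_pos": [-0.027,0.13,-0.007],"rotation": [0,0.005,0],"hand": 0.6},{"delta_pos": [-0.027,0.138,-0.007],"rotation": [0,0.005,0],"hand": 0.5},{"delta_pos": [-0.027,0.138,-0.007],"rotation": [0,0.005,0],"hand": 0},{"delta_pos": [-0.027,0.138,-0.007],"rotation": [0,0.005,0],"hand": 0},{"delta_pos": [-0.027,0.138,-0.007],"rotation": [0,0.005,0],"hand": 0},{"delta_pos": [-0.027,0.138,-0.007],"rotation": [0,0.005,0],"hand": 0},{"delta_pos": [-0.027,0.138,-0.007],"rotation": [0,0.005,0],"hand": 0}])

```text
clock: 33.7
position: [0.5367, -0.4101, 0.064]
tool_rot: [-1.345, 0.967, -0.968]
wrist_force: [-0.5, 0.4, 0.7]
opening: 0.208
```

Call:
drive_tool(increments=[{"delta_pos": [0,0,0],"rotation": [0,0,0],"hand": 0},{"delta_pos": [0,0,0],"rotation": [0,0,0],"hand": 0},{"delta_pos": [0,0,0],"rotation": [0,0,0],"hand": 0}])

```text
clock: 34.0
position: [0.5381, -0.4096, 0.064]
tool_rot: [-1.344, 0.964, -0.969]
wrist_force: [7.4, 2.1, -0.3]
opening: 0.156
```

Call:
drive_tool(increments=[{"delta_pos": [0,0,0],"rotation": [0,0.14,0],"hand": 0},{"delta_pos": [0,0,0],"rotation": [0,0.28,0],"hand": 0},{"delta_pos": [0,0,0],"rotation": [0,0.42,0],"hand": 0},{"delta_pos": [0,0,0],"rotation": [0,0.56,0],"hand": 0},{"delta_pos": [0,0,0],"rotation": [0,0.7,0],"hand": 0},{"delta_pos": [0,0,0],"rotation": [0,0.84,0],"hand": 0},{"delta_pos": [0,0,0],"rotation": [0,0.98,0],"hand": 0},{"delta_pos": [0,0,0],"rotation": [0,1.12,0],"hand": 0},{"delta_pos": [0,0,0],"rotation": [0,1.26,0],"hand": 0},{"delta_pos": [0,0,0],"rotation": [0,1.4,0],"hand": 0}])

```text
clock: 35.0
position: [0.5365, -0.4089, 0.0639]
tool_rot: [-0.487, 1.95, -1.946]
wrist_force: [-3.2, 6.1, 6.3]
opening: 0.153
```

Call:
drive_tool(increments=[{"delta_pos": [0,0,0],"rotation": [0,0.09,0],"hand": 0},{"delta_pos": [0,0,0],"rotation": [0,0.17,0],"hand": 0},{"delta_pos": [0,0,0],"rotation": [0,0.17,0],"hand": 0},{"delta_pos": [0,0,0],"rotation": [0,0.17,0],"hand": 1},{"delta_pos": [0,0,0],"rotation": [0,0.17,0],"hand": 1},{"delta_pos": [0,0,0],"rotation": [0,0.17,0],"hand": 1},{"delta_pos": [0,0,0],"rotation": [0,0.17,0],"hand": 1},{"delta_pos": [0,-0.04,0],"rotation": [0,0.17,0],"hand": 1},{"delta_pos": [0,-0.09,0],"rotation": [0,0.17,0],"hand": 1},{"delta_pos": [0,-0.14,0],"rotation": [0,0.17,0],"hand": 1}])

```text
clock: 36.0
position: [0.5363, -0.4097, 0.2049]
tool_rot: [-0.336, 2.047, -2.045]
wrist_force: [1.1, -0.1, 1.1]
opening: 0.769
```

Call:
drive_tool(increments=[{"delta_pos": [0.03,-0.04,0],"rotation": [0,0,0],"hand": 1},{"delta_pos": [0.05,-0.06,0],"rotation": [0,0,0],"hand": 1},{"delta_pos": [0.05,-0.06,0],"rotation": [0,0,0],"hand": 1},{"delta_pos": [0.05,-0.06,0],"rotation": [0,0,0],"hand": 1}])

```text
clock: 36.4
position: [0.4892, -0.4257, 0.2626]
tool_rot: [-0.335, 2.047, -2.045]
wrist_force: [1.2, 0.2, -0.6]
opening: 1.001
```

```bash
python3 - <<'E'
from h import *
c=cam("wrist","w28"); p,R,s=pose(); print(p,s["wrist_force"],s["opening"],s["clock"])
cam("scene","s28"); cam("top","t28")
b=cv2.imread("pics/s28.png")[180:310,270:430]; cv2.imwrite("pics/c28.png",cv2.resize(b,None,fx=4.5,fy=4.5,interpolation=cv2.INTER_CUBIC))
E
```

```text
[ 0.48944615 -0.42534842  0.26166763] [-0.44303231  0.80407538 -0.15757306] 0.9979296073777468 36.45
```

View pics/w28.png

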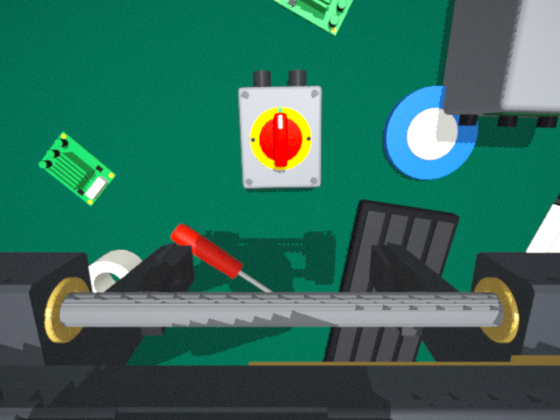

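View pics/t28.png

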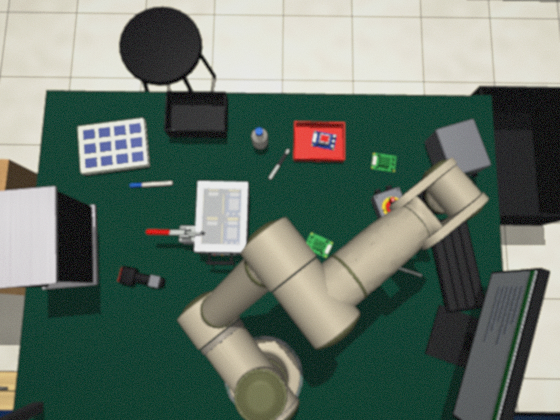

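View pics/c28.png

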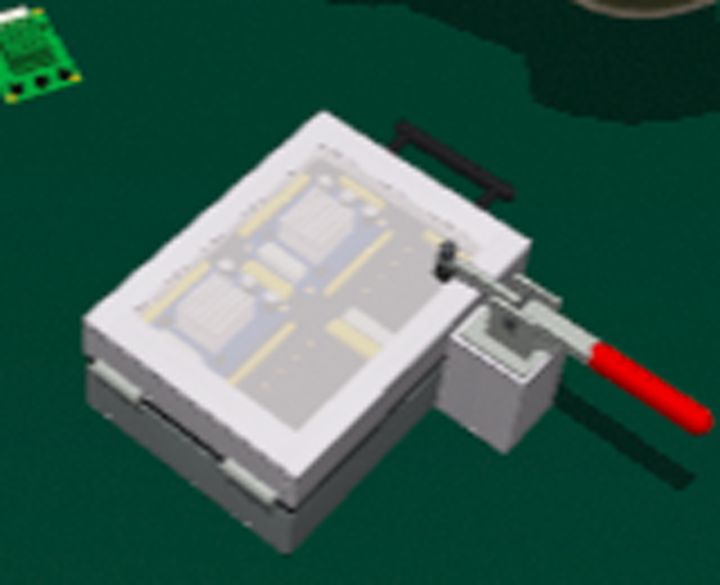

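The last pictures show the isolator bar on the green dot at w28 (281,138), the lid shut, the clamp level and both boards seated under the window. The arm is clear of everything. Handing in.

```bash
python3 - <<'E'
from bench import manip
print(manip.close_job(), manip.sense()["clock"])
E
```

```text
the job is handed in; nothing more can be done
the job is handed in; nothing more can be done
```

I did every step in the order asked and handed the job in at about 36 s of the 210 s; the hand-in gives no verdict.

**What I did:** I turned the isolator off. The two waiting blue boards (the only ones I found in the scene and top views) went into the front and hinge-side nests on the -y side, connectors towards the hinge. I then shut the lid onto its stop, pushed the clamp handle down to its stop and turned the isolator back on. I kept clear of the front +y nest because the gripper body would have hit the clamp.

**Last checks:**
- **Isolator:** the bar points at the green dot.
- **Lid and clamp:** the lid is shut (about 35 N felt at its stop) and the clamp handle is level (about 30 N).
- **Boards:** before the lid closed, the front board was less than 1 mm off centre. The hinge-side board was about 3 mm off, resting against its guides but inside the 6 mm limit. Both lay flat with under 1° of yaw. Both still look seated through the window.
- **Other items:** the reject, bystanders and green look-alikes look undisturbed. I compared the pictures by eye and did not measure them.
- **Robot:** the arm is clear of everything, with the gripper empty.

**Disagreements:** Wrist-camera readings of the same board from different views differed by up to 2 mm. The hinge-side board also shifted about 2.5 mm when I released it. No check failed.

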